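# Hang the bread board from the book stand onto its two pegs

## Task

Put the thin bread board away: it lies flat against the sloping book stand, where no finger gets behind it, so slide it along the ledge past the end of the stand that the pepper mill does not block, until a good hand's grip (about a third of the board) sticks out, and pinch it there. Lift it off and hang it by its two holes on both pegs of the peg rack at once, holes uppermost and pushed right back against the posts. Do not let the board fall, and leave the pepper mill, wine glass, carafe and mug where they stand.

Things in the scene. Friction and masses are not known exactly. Their poses are not given: they have to be found in the camera images.
- bread_board: thin pale wooden board 130 (x) x 160 (y) x 8 mm, 0.1-0.2 kg, two 16 mm holes near one long edge; too wide to grip across, only by its thickness. Origin: centre of the back face; z out of the front face, x to the holed edge (65 mm off), y along the long edges. At the start the back face lies flat on the stand's slope, the plain edge on its ledge, holes uppermost, board y along stand y
- hole_a (a point): centre of one hole, at board (43, 32, 4) mm: 22 mm from the upper edge
- hole_b (a point): centre of the other hole, at board (43, -32, 4) mm
- book_stand: fixed dark wooden stand; flat panel 200 mm wide (y), 10 thick, sloping 55 degrees from horizontal. Origin: centre of the foot, on the counter; z up, low front is -x, slope rises to +x, ledge runs along y. Both ends open, at y = +-100 mm. The slope's front surface starts at the ledge at (x, z) = (-45, 34) mm and runs 140 mm up, 10 past the board's upper edge; the ledge stands 20 mm out of it
- peg_rack: fixed dark wooden rack, base 120 (x) x 170 (y) mm, 198 mm high: two 14 mm square posts at y = +-32 mm with front faces at x = +25 mm; crossbars below 145 mm, flush with these faces. Near its top each post bears a steel peg, 8 mm thick, 49 mm long, pointing to the front (-x) and 12 degrees upward. Origin: centre of the underside, z up
- peg_a_root (a point): point on the axis of the peg at rack y = +32 mm where it leaves the post's front face, 189 mm above the counter
- peg_a_tip (a point): outer end of that peg
- peg_b_root (a point): the same point of the peg at rack y = -32 mm
- peg_b_tip (a point): outer end of that peg
- mill: wooden pepper mill, 55 mm thick, 172 mm tall, standing loose just beyond one end of the book stand (either end, near the ledge line) and blocking it. Origin: centre of its underside
- coaster: dark slate coaster 96x96x9 mm, fixed on the counter beyond the other, free end of the stand. Origin: centre of its underside
- wine_glass: stemmed wine glass, 71 mm wide, 227 mm tall, standing loose beside the rack. Origin: centre of its foot's underside
- carafe: clear carafe, 66 mm wide, 214 mm tall, standing loose. Origin: centre of its underside
- mug: white mug, 78 mm across with a handle, 93 mm tall, standing loose. Origin: centre of its underside
Things that resemble listed ones, but are neither listed nor needed, are in the scene too. There is more than one size of the bread_board; the one meant has the size given above.

How it is judged:
On the way, in this order (a step that is already met when the one before it is completed fails the run):
1. the board, still lying on the stand, sticks out at least 35 mm past an end of it (its centre at least 55 mm to one side of the stand's) ((y of bread_board in the frame of book_stand above 0.055 m or y of bread_board in the frame of book_stand below -0.055 m) and z of bread_board in the frame of book_stand below 0.11 m and contact force between bread_board and book_stand above 0.1 N), for 0.2 s.
2. the board is held clear of the stand (contact force between bread_board and the fingers above 1 N and contact force between bread_board and book_stand below 0.05 N and height (world z) of bread_board above 0.12 m), for 0.2 s.
At the end, for the whole second after the job is handed in: The board hangs at rest on both pegs of the rack: each hole's centre within 18 mm of the root of a peg (either face outward), the board within 0.3 rad of parallel to the rack's posts (((distance between hole_a and peg_a_root below 0.018 m and distance between hole_b and peg_b_root below 0.018 m) or (distance between hole_a and peg_b_root below 0.018 m and distance between hole_b and peg_a_root below 0.018 m)) and contact force between bread_board and peg_rack above 0.3 N and angle between the z axis of bread_board and the x axis of peg_rack, either way round below 0.3 rad and linear speed of bread_board below 0.03 m/s and angular speed of bread_board below 0.3 rad/s); the robot touches nothing.
It fails at once if the pepper mill, wine glass, carafe or mug is moved more than 25 mm (distance of any of mill, wine_glass, carafe, mug from where it was at the start of the episode above 0.025 m).
It fails at once if one of them is tipped over (angle between any of mill, wine_glass, carafe, mug's own z axis and vertical above 0.5 rad).
It fails at once if the board falls on the counter (height (world z) of bread_board below 0.035 m).
It also fails if it takes over 58 s, if anything falls off the work surface, if the arm or the gripper's body presses on something with over 40 N, if the wrist force passes 120 N, or if a joint passes its speed limit or range.

## Robot

A 6-joint arm with a two-finger parallel gripper is mounted at the origin on a cart in front of the work surface, level with it; the furniture and walls round the work are solid. World frame = base frame: x ahead of the robot, y to its left, z up, the work surface at z = 0. Lengths are in m, angles in rad, forces in N, time in s.
With the tool pointing down it reaches from about 0.3 to 0.875 m from the base axis. Payload 6.4 kg.
Tool frame: the origin (TCP) lies between the finger pads; the fingertips stand 19 mm ahead of it and the grasp point (between the pads) is the TCP; z points along the fingers, y is the direction in which the jaws open and shut (so a half turn about z gives the same grasp; the last joint's range is limited). The gripper opens to 85 mm and grips with 20 to 120 N. Pads are 22 mm wide; open, the fingers measure 114 mm over their backs; the gripper's body (76 mm by 85 mm) begins 54 mm behind the grasp point. The pads swing forward as they close: fully open they stand 13 mm farther back than shut.
Start: joints at [-1.486, 0.181, 1.607, -0, 1.354, -0.206], TCP at [0.165, -0.551, 0.22] pointing down, gripper open.
Joint ranges: [-2.99, 2.99], [-0.89, 2.07], [0.3, 2.58], [-1.14, 4.28], [0, 2.63], [-3.12, 3.12]. Speed limits (rad/s): [2.57, 2.57, 3.01, 3.14, 3.14, 3.14].

## Interface

Orientations are given as a unit quaternion [w, x, y, z].
In Python, from bench import * gives the robot as it stands.
- The arm moves only by the tool apply_moves, never from a script. Its argument "moves" is a list that holds one entry, the list of rows, each a list of 7 numbers: the shift along the tool's x, y, z in cm, then the turn, a rotation vector about the tool's x, y, z in rad, then the opening, from 0 (shut) to 1 (fully open). A call has 1 to 8 rows; each row is the pose to reach, as a shift and turn from the pose commanded when the call began, along the tool's axes at that moment; what a row does not reach only later rows make up. A row lasts 1/10 s, in which the tool goes at most 50 mm and 8.59 degrees, less where a joint would pass 70% of its speed; a pose out of reach is approached as far as the arm can. A call with a gripper value outside its range is refused whole. The fingers move at their own pace and stop on an object; the grip force is fixed at half the most. Time passes only in rows, so rows that repeat a pose let the fingers close. It gives the time, the measured TCP pose, the force and the opening at its end, in the units of the state.
- get_obs(): the state, without advancing time (a new reading comes with each control period).
- camera(name): name is "scene" or "top" or "wrist"; returns the picture (420x560x3 uint8, red, green, blue); there is no depth.
- get_calibration(name): a dict with "vertical_fov" (degrees; the focal length in pixels is half the picture's height over the tangent of half this angle, whatever the lens; pixels are square), "cx", "cy" (the principal point, pixels), "R" (3x3) and "t" (3): a world point X has camera coordinates R X + t. Camera axes: x right, y down, z forward; pixel columns grow to the right and rows downward; lengths in m; the calibration is good to about 2 mm. A picture is of the moment at which its call begins: read the wrist's pose just before it. get_calibration takes no time and is no camera call; for the wrist camera it gives the pose at the moment of the call.
- hand_in(): hands the job in, once; it reports no verdict.
The state is a dict: "time_s": time; "q": joint angles; "dq": joint speeds; "joint_efforts": joint torques, N m; "eef_pos": TCP position; "eef_rot": TCP orientation; "wrist_force": force on the tool from outside, world axes, zero at the start; "torque": the same for the moment, N m; "opening": opening from 0.0 (shut) to 1.0 (fully open).
Only numpy, scipy, OpenCV 4.12 (cv2) and the standard library are available. Lean on these libraries where they do the work, as an engineer would, in place of code of your own. Each camera call takes 0.05 s, during which the arm holds its last target. There are 200 camera calls.

## Working session

There is one attempt and no reset: what is moved stays moved. The work goes in short steps, Python scripts to look and compute and a tool call to move; the robot and the scene stay as the last step left them, time stands still between calls to the robot, and variables do not carry over. Pictures are saved under pics/ and viewed, about 8 in all and at most 12, crops included, and the job is handed in when it is done.

Besides the shell and the picture viewer there is one more tool, called after ">>>" by a JSON object that holds its "method" and its "body". apply_moves: Moves the arm, as the interface text tells. Its arguments: {"type":"object","properties":{"moves":{"type":"array","items":{"type":"array","items":{"type":"array","items":{"type":"number"}}}}},"required":["moves"]}

```bash
ls; mkdir -p pics; python3 - <<'E'
from bench import *
import cv2
o=get_obs();print({k:o[k] for k in('time_s','q','eef_pos','eef_rot','wrist_force','opening')})
for n in("scene","top"):
    im=camera(n)[:,:,::-1];cv2.imwrite(f'pics/{n}0.png',cv2.resize(im,(800,600),interpolation=cv2.INTER_CUBIC));print(n,get_calibration(n))
print(get_calibration("wrist"))
E
```

```text
pics
{'time_s': 0.0, 'q': array([-1.48632679e+00,  1.81510041e-01,  1.60803114e+00, -3.10810319e-05,
        1.35382294e+00, -2.06306237e-01]), 'eef_pos': array([ 0.16480247, -0.55025959,  0.21869044]), 'eef_rot': array([-8.85011870e-04,  9.89448910e-01,  1.44879500e-01,  3.87788824e-05]), 'wrist_force': array([ 0.33257324, -0.41360869,  1.12878652]), 'opening': 1.0003127285982698}
scene {'vertical_fov': 54.697963334630856, 'cx': 280.7849508331482, 'cy': 207.60374174721906, 'R': array([[-0.91690537, -0.39892012, -0.01213577],
       [-0.28885827,  0.68430033, -0.66954757],
       [ 0.27540051, -0.61040625, -0.74267003]]), 't': array([0.44461541, 0.25098672, 1.20462042])}
top {'vertical_fov': 52.420532308968966, 'cx': 278.1168729381048, 'cy': 211.55095320483943, 'R': array([[ 3.47239317e-02, -9.99396888e-01,  3.28445631e-04],
       [-9.71134798e-01, -3.38195685e-02, -2.36121664e-01],
       [ 2.35990365e-01,  7.88010756e-03, -9.71723444e-01]]), 't': array([-0.03888518,  0.5327008 ,  1.50121111])}
{'vertical_fov': 62.301950439699276, 'cx': 273.07402866759503, 'cy': 212.29256105627604, 'R': array([[ 0.28662401, -0.95804018, -0.00238609],
       [-0.92303774, -0.27681746,  0.26715805],
       [-0.25660866, -0.07437146, -0.96364977]]), 't': array([-0.57329113, -0.0350413 ,  0.37837333])}
```

View pics/scene0.png

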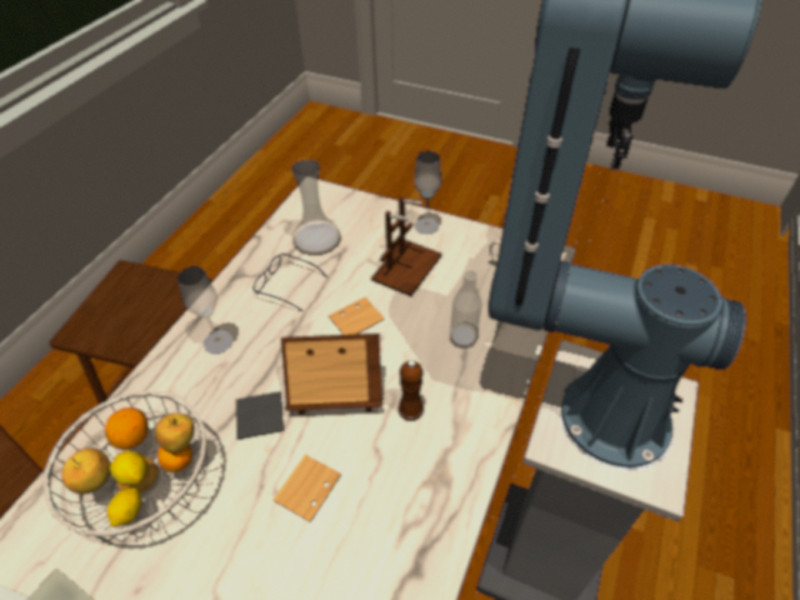

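View pics/top0.png

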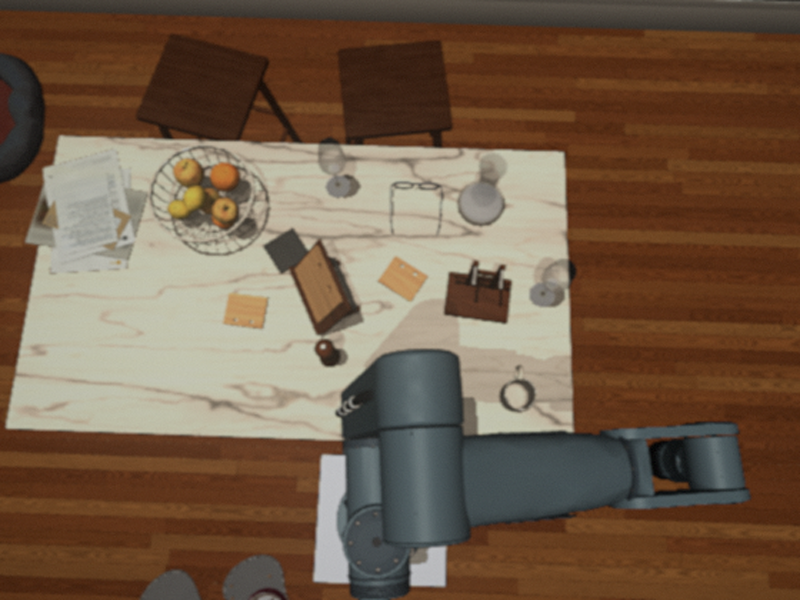

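```bash
python3 - <<'E'
import cv2,numpy as np
from bench import *
def cr(n,x,y,s):
    im=camera(n)[:,:,::-1];w,h=int(400/s),int(300/s)
    c=cv2.resize(im[y:y+h,x:x+w],(400,300),interpolation=cv2.INTER_CUBIC)
    for k in range(0,w,10):
        cv2.line(c,(int(k*s),0),(int(k*s),4 if k%50 else 10),(0,0,255),1)
    for k in range(0,h,10):
        cv2.line(c,(0,int(k*s)),(4,int(k*s)),(0,0,255),1)
    return c
a=np.vstack([np.hstack([cr('scene',190,225,4),cr('scene',235,135,4)]),np.hstack([cr('top',185,163,4),cr('top',300,170,5)])])
cv2.imwrite('pics/crops.png',a)
E
```

```text
(no output)
```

View pics/crops.png

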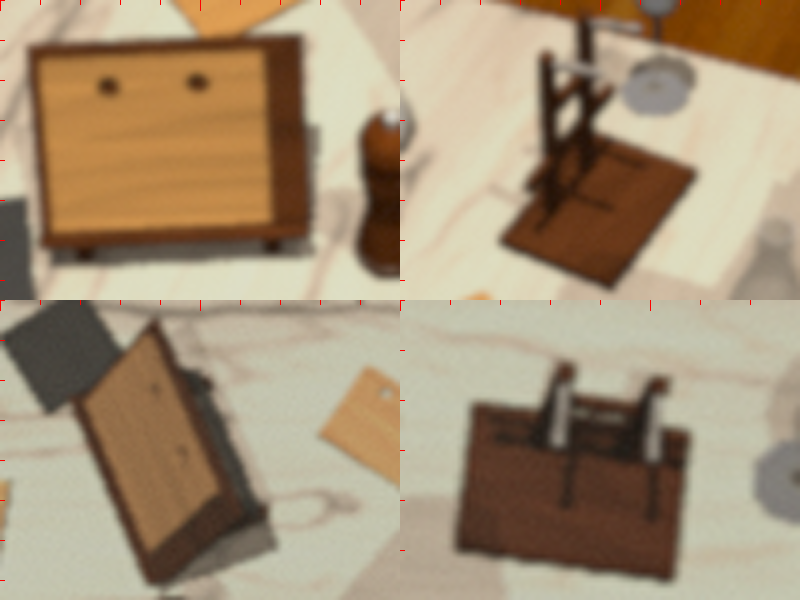

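```bash
cat > h.py <<'E'
import numpy as np, cv2
from bench import *
from scipy.optimize import least_squares
from scipy.spatial.transform import Rotation as Ro
CAL={n:get_calibration(n) for n in('scene','top')}
def proj(c,X):
    if isinstance(c,str): c=CAL[c]
    X=np.atleast_2d(X)@c['R'].T+c['t']; f=210/np.tan(np.radians(c['vertical_fov']/2))
    return X[:,:2]/X[:,2:]*f+[c['cx'],c['cy']]
def ray(c,uv):
    if isinstance(c,str): c=CAL[c]
    f=210/np.tan(np.radians(c['vertical_fov']/2))
    d=c['R'].T@np.array([(uv[0]-c['cx'])/f,(uv[1]-c['cy'])/f,1]); return -c['R'].T@c['t'],d
def onz(c,uv,z):
    o,d=ray(c,uv); return o+d*(z-o[2])/d[2]
def w(p,X): # pose (x,y,yaw) -> world
    c,s=np.cos(p[2]),np.sin(p[2]); X=np.atleast_2d(X)
    return X@np.array([[c,s,0],[-s,c,0],[0,0,1]])+[p[0],p[1],0]
th=np.radians(55)
def slope(s,n,y): # s up slope, n out of front, y
    return np.array([-.045+s*np.cos(th)-n*np.sin(th), y, .034+s*np.sin(th)+n*np.cos(th)])
E
python3 - <<'E'
from h import *
S=lambda u,v:np.array([190+u/4,225+v/4]); T=lambda u,v:np.array([185+u/4,163+(v-300)/4])
# scene: from the front, left in image = +y or -y of stand? front is -x, looking along +x, left = +y
def model(p):
    o=p[3]; P=[('scene',slope(.14,0,.1),S(29,47)),('scene',slope(.14,0,-.1),S(303,36)),
    ('scene',slope(.130,.008,o+.08),S(37,57)),('scene',slope(.130,.008,o-.08),S(265,50)),
    ('scene',slope(.108,.008,o+.032),S(108,86)),('scene',slope(.108,.008,o-.032),S(198,82)),
    ('top',slope(.108,.008,o+.032),T(155,388)),('top',slope(.108,.008,o-.032),T(182,453)),
    ('top',slope(.14,0,.1),T(155,320)),('top',slope(0,.02,.1),T(75,402)),('top',slope(0,.02,-.1),T(152,585)),]
    return np.array([proj(c,w(p,X))[0]-m for c,X,m in P])
for y0 in(0,1.5,3,-1.5):
    r=least_squares(lambda p:model(p).ravel(),[.45,.1,y0,0],loss='soft_l1');print(r.cost,r.x)
    if r.cost<60: print(model(r.x).round(1).tolist())
S2=lambda u,v:np.array([235+(u-400)/4,135+v/4]); T2=lambda u,v:np.array([300+(u-400)/5,170+(v-300)/5])
ti=.025-.049*np.cos(np.radians(12)); tz=.189+.049*np.sin(np.radians(12))
def rm(p):
    P=[('top',[.06,.085,p[3]],T2(472,404)),('top',[.06,-.085,p[3]],T2(690,432)),('top',[-.06,-.085,p[3]],T2(674,578)),('top',[-.06,.085,p[3]],T2(457,549)),
    ('top',[ti,.032,tz],T2(557,447)),('top',[ti,-.032,tz],T2(651,462)),('scene',[ti,.032,tz],S2(607,72)),('scene',[ti,-.032,tz],S2(642,28)),
    ('scene',[-.06,.085,p[3]],S2(500,240)),('scene',[-.06,-.085,p[3]],S2(695,172))] 
    # scene corner identities resolved by residuals
    P[-2:]=[('scene',[-.06,.085,p[3]],S2(611,285)),('scene',[-.06,-.085,p[3]],S2(695,172)),('scene',[.06,.085,p[3]],S2(500,240))]
    return np.array([proj(c,w(p,X))[0]-m for c,X,m in P])
r=least_squares(lambda p:rm(p).ravel(),[.5,-.3,0,.01],loss='soft_l1');print(r.cost,r.x);print(rm(r.x).round(1).tolist())
k=1/.7
for n,uv,z in(('mill top',(322,347),.172),('glass foot top',(546,293),0),('coaster',(286,251),.009)):
    print(n,onz('top',np.array(uv)*.7,z))
print('mill base scene',onz('scene',(411*.7,410*.7),0.01),'carafe',onz('scene',(464*.7,336*.7),0),'glass',onz('scene',(428*.7,223*.7),0),'mug',onz('top',(517*.7,396*.7),.05),'decanter',onz('scene',(317*.7,238*.7),0.03))
E
```

```text
3.5886804112715387 [ 0.56163528  0.16678567 -1.11962727  0.0129156 ]
[[0.2, -1.0], [1.1, -1.0], [0.4, 0.5], [-0.7, 0.1], [-0.0, -0.1], [-0.3, 0.0], [-0.2, 0.7], [-0.1, 0.3], [-0.3, -0.4], [-0.7, -1.9], [0.1, 0.2]]
512.5590251798042 [0.71469731 0.17871087 1.72158931 0.08517142]
3.588680411271113 [0.56163528 0.16678567 5.16355801 0.01291561]
[[0.2, -1.0], [1.1, -1.0], [0.4, 0.5], [-0.7, 0.1], [-0.0, -0.1], [-0.3, 0.0], [-0.2, 0.7], [-0.1, 0.3], [-0.3, -0.4], [-0.7, -1.9], [0.1, 0.2]]
3.588680411270997 [ 0.56163528  0.16678567 -1.11962729  0.01291561]
[[0.2, -1.0], [1.1, -1.0], [0.4, 0.5], [-0.7, 0.1], [-0.0, -0.1], [-0.3, 0.0], [-0.2, 0.7], [-0.1, 0.3], [-0.3, -0.4], [-0.7, -1.9], [0.1, 0.2]]
2.962821709256945 [ 0.56891891 -0.2343324  -0.10400998  0.00796412]
[[-0.1, -0.8], [0.3, -0.5], [0.4, 0.6], [-0.9, 0.4], [0.3, -0.1], [0.4, -0.5], [-0.4, 0.3], [0.1, 0.4], [0.6, 0.7], [1.4, -0.4], [-0.7, 0.1]]
mill top [0.39337302 0.15140567 0.172     ]
glass foot top [ 0.58858184 -0.41807028  0.        ]
coaster [0.67957715 0.28719853 0.009     ]
mill base scene [0.39458722 0.15559943 0.01      ] carafe [ 0.35996163 -0.08045681  0.        ] glass [ 0.5857611  -0.42028234  0.        ] mug [ 0.30652907 -0.32742597  0.05      ] decanter [ 0.8230333  -0.21754654  0.03      ]
```

```bash
cat >> h.py <<'E'
ST=[.5616,.1668,-1.1196]; RK=[.5689,-.2343,-.1040]; MILL=[.394,.153]
def dirw(p,v): return w([0,0,p[2]],v)[0]
def frame(back,x):  # tool z = -back, x made perpendicular
    z=-np.array(back,float); z/=np.linalg.norm(z); x=np.array(x,float); x-=z*(x@z); x/=np.linalg.norm(x)
    return np.column_stack([x,np.cross(z,x),z])
def to(pos,R,cur=None):
    o=get_obs(); q=o['eef_rot']; p0=np.array(o['eef_pos']) if cur is None else np.array(cur[0])
    R0=Ro.from_quat([q[1],q[2],q[3],q[0]]).as_matrix() if cur is None else cur[1]
    s=R0.T@(np.array(pos)-p0)*100; r=Ro.from_matrix(R0.T@R).as_rotvec()
    print('t',round(o['time_s'],2),'pos',np.round(pos,4),'shift cm',s.round(2),'rot',r.round(3),'|F|',np.round(o['wrist_force'],1)); return pos,R
def pushpose(sc,nmin,yc):
    R=frame(dirw(ST,[-.25,.36,.9]),dirw(ST,[0,1,0])); Rs=w([0,0,-ST[2]],R.T).T  # stand-frame axes
    c=np.array([sx*.011*Rs[:,0]+sy*.0145*Rs[:,1] for sx in(-1,1) for sy in(-1,1)]+0*[1])
    n=np.array([-np.sin(th),0,np.cos(th)]); k=(c@n).argmin()
    tip=slope(sc,nmin,yc)-c[k]; tip[1]=yc-c[:,1].max()
    return w(ST,tip-Rs[:,2]*.019)[0],R
E
python3 - <<'E'
from h import *
a=to([.165,-.551,.42],frame([0,0,1],[.958,.287,0]))
P,R=pushpose(.04,.003,-.085); print(P)
to(P+[0,0,.2],R,a); to(P+[0,0,.2],R)
E
```

```text
t 0.3 pos [ 0.165 -0.551  0.42 ] shift cm [ 1.000e-02  2.000e-02 -2.007e+01] rot [-0.001 -0.    -0.   ] |F| [ 0.  -0.4  0.1]
[0.46270645 0.16809722 0.08549958]
t 0.3 pos [0.4627 0.1681 0.2855] shift cm [ 49.16 -60.34  13.45] rot [-0.296 -0.343 -0.108] |F| [ 0.  -0.4  0.1]
t 0.3 pos [0.4627 0.1681 0.2855] shift cm [ 49.14 -60.32  -6.58] rot [-0.297 -0.343 -0.108] |F| [ 0.  -0.4  0.1]
```

>>> {"method": "apply_moves", "body": {"moves": [[[0,0,-18,0,0,0,0.5],[0,0,-18,0,0,0,0],[0,0,-18,0,0,0,0],[0,0,-18,0,0,0,0],[49,-60,-18,-0.3,-0.34,-0.11,0],[49,-60,-18,-0.3,-0.34,-0.11,0],[49,-60,-18,-0.3,-0.34,-0.11,0],[49,-60,-18,-0.3,-0.34,-0.11,0]]]}}

```text
time_s: 1.1
eef_pos: [0.2419, -0.3626, 0.3982]
eef_rot: [0.173, 0.954, 0.196, -0.146]
wrist_force: [1.2, 0.6, 0.0]
opening: 0.001
```

```bash
python3 - <<'E'
from h import *
P,R=pushpose(.04,.003,-.085); print(get_obs()['q'],get_obs()['eef_pos'])
to(P+[0,0,.2],R)
E
```

```text
[-0.95240455 -0.34656073  1.81126174 -0.40908724  1.47364332  0.21085306] [ 0.24191263 -0.36257951  0.39821535]
t 1.1 pos [0.4627 0.1681 0.2855] shift cm [ 40.54 -39.5  -15.06] rot [ 0.007 -0.001  0.004] |F| [1.2 0.6 0. ]
```

>>> {"method": "apply_moves", "body": {"moves": [[[40.5,-39.5,-15,0,0,0,0],[40.5,-39.5,-15,0,0,0,0],[40.5,-39.5,-15,0,0,0,0],[40.5,-39.5,-15,0,0,0,0],[40.5,-39.5,-15,0,0,0,0],[40.5,-39.5,-15,0,0,0,0],[40.5,-39.5,-15,0,0,0,0],[40.5,-39.5,-15,0,0,0,0]]]}}

```text
time_s: 1.9
eef_pos: [0.3939, -0.0018, 0.3233]
eef_rot: [0.172, 0.955, 0.195, -0.145]
wrist_force: [1.6, -0.4, 0.2]
opening: 0.001
```

>>> {"method": "apply_moves", "body": {"moves": [[[2,-2,0,0,0,0,0]]]}}

```text
time_s: 2.0
eef_pos: [0.4036, 0.0229, 0.3108]
eef_rot: [0.171, 0.955, 0.196, -0.144]
wrist_force: [1.0, -1.2, 0.2]
opening: 0.004
```

```bash
cat > look.py <<'E'
from h import *
import sys
def overlay(name,pts,new,s=None):
    cal=get_calibration(name); im=camera(name)[:,:,::-1].copy(); im=cv2.resize(im,(800,600),interpolation=cv2.INTER_CUBIC)
    for X,col in pts:
        u=proj(cal,X)[0]/.7
        if abs(u).max()<2000: cv2.drawMarker(im,tuple(int(v) for v in u),col,0,10,1); print(np.round(X,3),u.round(0))
    cv2.imwrite(f'pics/{new}.png',im)
def board(o): return [(w(ST,slope(s,.008,o+y))[0],(255,0,255)) for s in(0,.13) for y in(-.08,.08)]+[(w(ST,slope(.108,.008,o+y))[0],(0,255,255)) for y in(-.032,.032)]
def stand(): return [(w(ST,slope(.14,0,y))[0],(0,0,255)) for y in(-.1,.1)]+[(w(ST,slope(0,.02,y))[0],(255,255,0)) for y in(-.1,.1)]
E
python3 - <<'E'
from look import *
overlay('wrist',board(.013)+stand(),'w1')
P,R=pushpose(.04,.003,-.085);to(P+[0,0,.2],R)
E
```

```text
[0.479 0.184 0.039] [  61. -109.]
[0.623 0.254 0.039] [-114. -694.]
[0.511 0.117 0.145] [ 198. -123.]
[0.655 0.187 0.145] [   36. -1070.]
[0.549 0.149 0.127] [ 136. -287.]
[0.607 0.177 0.127] [  73. -607.]
[0.487 0.091 0.149] [242. -27.]
[0.667 0.179 0.149] [   82. -1151.]
[0.445 0.178 0.045] [ 61. -36.]
[0.625 0.266 0.045] [-172. -765.]
t 2.05 pos [0.4627 0.1681 0.2855] shift cm [ 10.7  -10.49  -4.7 ] rot [ 0.002 -0.003  0.006] |F| [-2.9  0.3 -2.6]
```

View pics/w1.png

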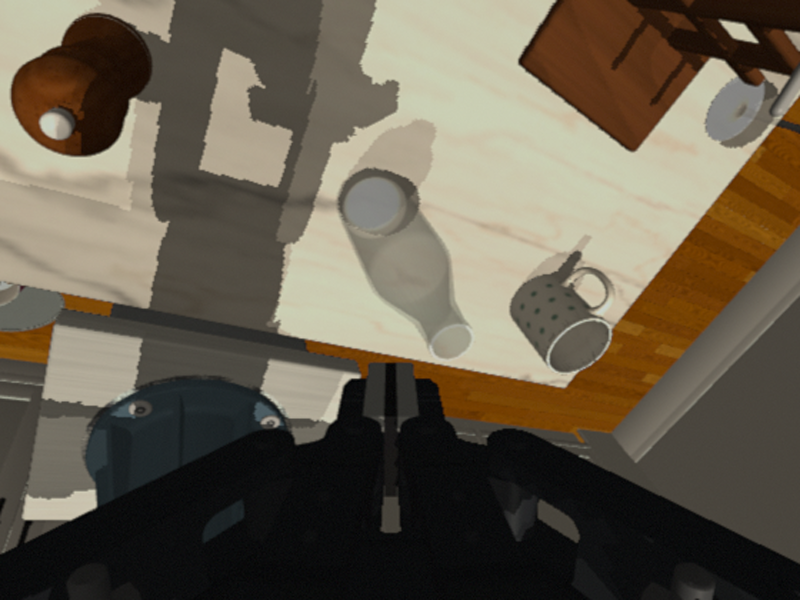

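>>> {"method": "apply_moves", "body": {"moves": [[[10.7,-10.5,-4.7,0,0,0,0],[10.7,-10.5,-4.7,0,0,0,0],[10.7,-10.5,-4.7,0,0,0,0],[10.7,-10.5,-4.7,0,0,0,0],[10.7,-10.5,-4.7,0,0,0,0]]]}}

```text
time_s: 2.55
eef_pos: [0.4626, 0.1641, 0.2871]
eef_rot: [0.172, 0.954, 0.196, -0.146]
wrist_force: [-0.4, 0.7, -0.1]
opening: 0.001
```

```bash
python3 - <<'E'
from look import *
overlay('wrist',board(.013)+stand(),'w2')
P,R=pushpose(.04,.003,-.085);to(P+[0,0,.2],R);to(P+[0,0,.06],R)
E
```

```text
[0.479 0.184 0.039] [279. 106.]
[0.623 0.254 0.039] [ 238. -228.]
[0.511 0.117 0.145] [433. 148.]
[0.655 0.187 0.145] [ 458. -286.]
[0.549 0.149 0.127] [404.  48.]
[0.607 0.177 0.127] [ 407. -112.]
[0.487 0.091 0.149] [452. 203.]
[0.667 0.179 0.149] [ 496. -315.]
[0.445 0.178 0.045] [272. 158.]
[0.625 0.266 0.045] [ 215. -254.]
t 2.6 pos [0.4627 0.1681 0.2855] shift cm [ 0.27 -0.49  0.  ] rot [ 0.005 -0.002  0.002] |F| [ 0.1 -0.8  0.3]
t 2.6 pos [0.4627 0.1681 0.1455] shift cm [ 5.1  -4.28 12.58] rot [ 0.005 -0.002  0.002] |F| [ 0.1 -0.8  0.3]
```

View pics/w2.png

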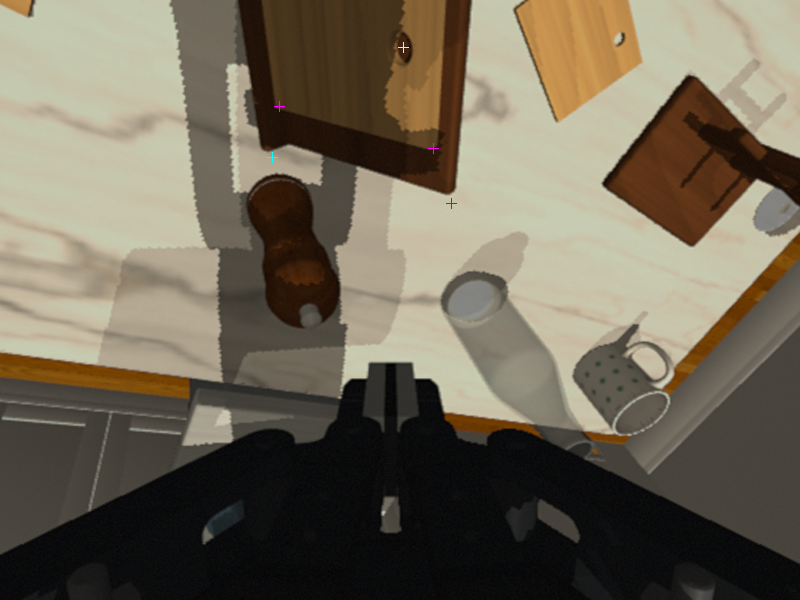

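```bash
python3 - <<'E'
from look import *
cal=get_calibration('wrist'); im=camera('wrist')[0:160,150:350,::-1]
c=cv2.convertScaleAbs(cv2.resize(im,(800,640),interpolation=cv2.INTER_CUBIC)[:600],alpha=1.6)
for X,col in board(.013)+stand():
    u=(proj(cal,X)[0]-[150,0])*4
    if abs(u).max()<900: cv2.drawMarker(c,tuple(int(v) for v in u),col,0,14,1)
cv2.imwrite('pics/w3.png',c)
E
```

```text
(no output)
```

View pics/w3.png

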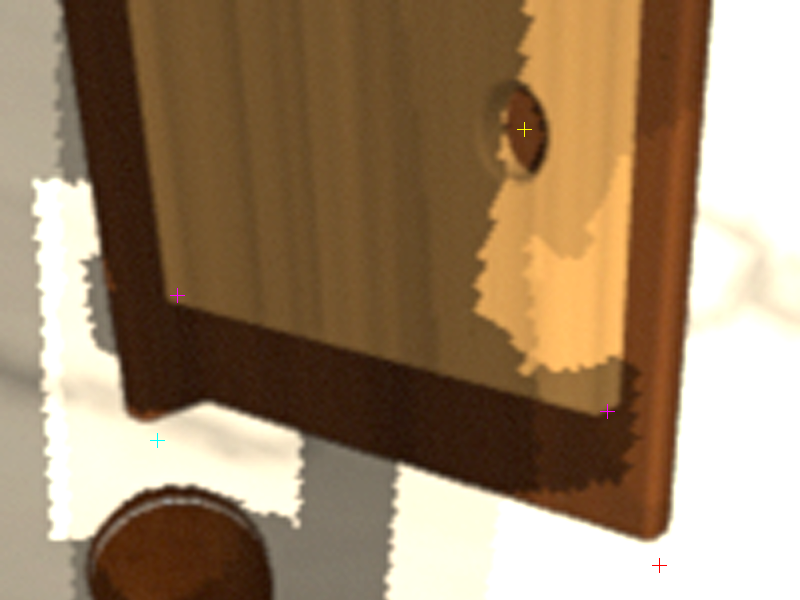

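```bash
python3 - <<'E'
from look import *
P,R=pushpose(.04,.004,-.083);to(P+[0,0,.05],R);to(P,R)
d=R.T@dirw(ST,[0,1,0]);print('ey in tool',d)
E
```

```text
t 2.65 pos [0.4641 0.1697 0.1361] shift cm [ 5.64 -4.68 13.36] rot [ 0.004 -0.003  0.001] |F| [-0.2 -0.9  0.8]
t 2.65 pos [0.4641 0.1697 0.0861] shift cm [ 7.36 -6.03 17.85] rot [ 0.004 -0.003  0.001] |F| [-0.2 -0.9  0.8]
ey in tool [ 9.33097846e-01 -7.54323105e-17 -3.59622594e-01]
```

>>> {"method": "apply_moves", "body": {"moves": [[[5.6,-4.7,13.4,0,0,0,0],[5.6,-4.7,13.4,0,0,0,0],[5.6,-4.7,13.4,0,0,0,0],[5.6,-4.7,13.4,0,0,0,0],[5.6,-4.7,13.4,0,0,0,0],[5.6,-4.7,13.4,0,0,0,0]]]}}

```text
time_s: 3.25
eef_pos: [0.4659, 0.1702, 0.1389]
eef_rot: [0.171, 0.955, 0.194, -0.143]
wrist_force: [0.4, -0.4, -0.2]
opening: -0.001
```

```bash
python3 - <<'E'
from look import *
P,R=pushpose(.04,.004,-.083);to(P+[0,0,.05],R);to(P,R)
E
```

```text
t 3.25 pos [0.4641 0.1697 0.1361] shift cm [-0.07 -0.11  0.31] rot [ 0.004 -0.007 -0.001] |F| [ 0.4 -0.4 -0.2]
t 3.25 pos [0.4641 0.1697 0.0861] shift cm [ 1.62 -1.47  4.82] rot [ 0.004 -0.007 -0.001] |F| [ 0.4 -0.4 -0.2]
```

>>> {"method": "apply_moves", "body": {"moves": [[[1,-0.9,3,0,0,0,0],[1.6,-1.4,4.5,0,0,0,0],[1.6,-1.4,4.5,0,0,0,0],[1.6,-1.4,4.5,0,0,0,0]]]}}

```text
time_s: 3.65
eef_pos: [0.4633, 0.1705, 0.0871]
eef_rot: [0.172, 0.955, 0.195, -0.145]
wrist_force: [0.2, 1.2, 0.5]
opening: -0.002
```

```bash
python3 - <<'E'
from look import *
P,R=pushpose(.04,.004,-.083);to(P,R)
im=[cv2.resize(camera(n)[y:y+100,x:x+133,::-1],(400,300),interpolation=cv2.INTER_CUBIC) for n,x,y in(('scene',180,210),)]
im+=[cv2.resize(camera('wrist')[:,:,::-1],(400,300),interpolation=cv2.INTER_AREA)]
cv2.imwrite('pics/p1.png',np.hstack(im))
E
```

```text
t 3.65 pos [0.4641 0.1697 0.0861] shift cm [0.08 0.07 0.11] rot [ 0.004 -0.004  0.001] |F| [0.2 1.2 0.5]
```

View pics/p1.png

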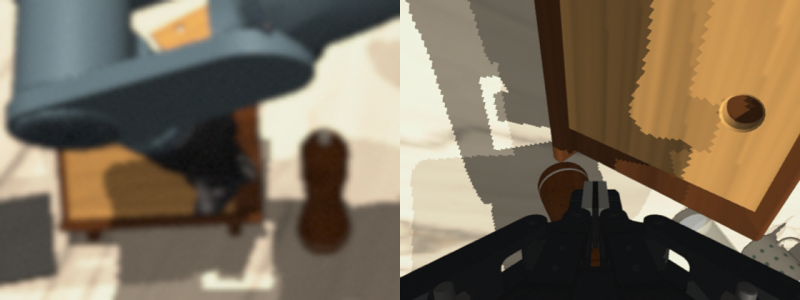

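>>> {"method": "apply_moves", "body": {"moves": [[[0.47,0,-0.18,0,0,0,0],[0.93,0,-0.36,0,0,0,0],[1.4,0,-0.54,0,0,0,0],[1.87,0,-0.72,0,0,0,0],[2.33,0,-0.9,0,0,0,0],[2.8,0,-1.08,0,0,0,0]]]}}

```text
time_s: 4.35
eef_pos: [0.4901, 0.1837, 0.0859]
eef_rot: [0.171, 0.955, 0.195, -0.145]
wrist_force: [-0.1, 0.6, 0.4]
opening: -0.0
```

```bash
python3 - <<'E'
from look import *
P,R=pushpose(.04,.004,-.053);to(P,R)
overlay('wrist',[],'w4')
E
```

```text
t 4.35 pos [0.4911 0.1828 0.0861] shift cm [ 0.06  0.13 -0.  ] rot [ 0.004 -0.003  0.001] |F| [-0.1  0.6  0.4]
```

View pics/w4.png

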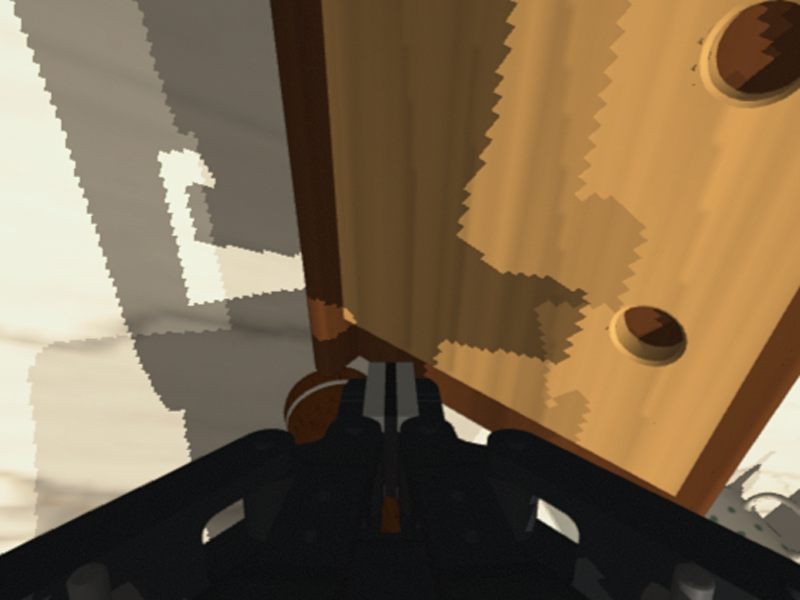

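```bash
cat >> look.py <<'E'
def onslope(cal,uv,n=.008):
    o,d=ray(cal,np.array(uv)); o=w([0,0,-ST[2]],o-np.array([ST[0],ST[1],0]))[0]; d=w([0,0,-ST[2]],d)[0]
    nn=np.array([-np.sin(th),0,np.cos(th)]); p0=slope(0,n,0); X=o+d*((p0-o)@nn)/(d@nn)
    return 's',round((X-p0)@np.array([np.cos(th),0,np.sin(th)]),4),'y',round(X[1],4)
E
python3 - <<'E'
from look import *
c=get_calibration('wrist')
for u in((650,335),(762,50),(392,362),(345,320),(678,497)): print(u,onslope(c,np.array(u)*.7))
E
```

```text
(650, 335) ('s', np.float64(0.1069), 'y', np.float64(-0.0192))
(762, 50) ('s', np.float64(0.1063), 'y', np.float64(0.0458))
(392, 362) ('s', np.float64(0.0231), 'y', np.float64(-0.0784))
(345, 320) ('s', np.float64(-0.0028), 'y', np.float64(-0.0695))
(678, 497) ('s', np.float64(0.1293), 'y', np.float64(-0.0681))
```

```bash
python3 - <<'E'
from look import *
c=get_calibration('wrist');o=get_obs();q=o['eef_rot'];R=Ro.from_quat([q[1],q[2],q[3],q[0]]).as_matrix();p=np.array(o['eef_pos'])
for x in(-11,0,11):
  for y in (0,14.5):
   for z in(0,10,19): 
    X=p+R@np.array([x,y,z])/1000; l=w([0,0,-ST[2]],X-np.array([ST[0],ST[1],0]))[0]; d=l-slope(0,0,0)
    print((x,y,z),(proj(c,X)[0]/.7).round(),'stand',l.round(4),'s',round(d@[np.cos(th),0,np.sin(th)],4),'n',round(d@[-np.sin(th),0,np.cos(th)],4))
E
```

```text
(-11, 0, 0) [392. 404.] stand [-0.0474 -0.0666  0.0897] s 0.0443 n 0.0339
(-11, 0, 10) [392. 391.] stand [-0.0448 -0.0701  0.0807] s 0.0384 n 0.0267
(-11, 0, 19) [392. 381.] stand [-0.0426 -0.0734  0.0726] s 0.0331 n 0.0202
(-11, 14.5, 0) [435. 404.] stand [-0.0334 -0.0666  0.0937] s 0.0555 n 0.0247
(-11, 14.5, 10) [433. 391.] stand [-0.0309 -0.0701  0.0847] s 0.0496 n 0.0175
(-11, 14.5, 19) [431. 381.] stand [-0.0286 -0.0733  0.0766] s 0.0443 n 0.011
(0, 0, 0) [392. 374.] stand [-0.0463 -0.0563  0.086 ] s 0.0418 n 0.0309
(0, 0, 10) [392. 363.] stand [-0.0438 -0.0599  0.077 ] s 0.0359 n 0.0237
(0, 0, 19) [392. 354.] stand [-0.0415 -0.0631  0.0689] s 0.0306 n 0.0172
(0, 14.5, 0) [436. 374.] stand [-0.0324 -0.0563  0.0899] s 0.053 n 0.0217
(0, 14.5, 10) [433. 363.] stand [-0.0298 -0.0598  0.0809] s 0.0471 n 0.0145
(0, 14.5, 19) [431. 354.] stand [-0.0276 -0.063   0.0728] s 0.0418 n 0.008
(11, 0, 0) [393. 343.] stand [-0.0453 -0.046   0.0822] s 0.0393 n 0.0279
(11, 0, 10) [392. 333.] stand [-0.0428 -0.0496  0.0732] s 0.0334 n 0.0207
(11, 0, 19) [392. 325.] stand [-0.0405 -0.0528  0.0651] s 0.0281 n 0.0141
(11, 14.5, 0) [437. 343.] stand [-0.0314 -0.046   0.0861] s 0.0505 n 0.0187
(11, 14.5, 10) [434. 333.] stand [-0.0288 -0.0496  0.0771] s 0.0446 n 0.0115
(11, 14.5, 19) [432. 325.] stand [-0.0265 -0.0528  0.069 ] s 0.0393 n 0.005
```

```bash
python3 - <<'E'
from look import *
P,R=pushpose(.04,.004,-.083); print('-n',R.T@dirw(ST,[np.sin(th),0,-np.cos(th)]),'up slope',R.T@dirw(ST,[np.cos(th),0,np.sin(th)]))
E
```

```text
-n [0.27758987 0.63575345 0.72025094] up slope [-0.22863131  0.77189219 -0.59322018]
```

>>> {"method": "apply_moves", "body": {"moves": [[[-0.5,0,0.2,0,0,0,0],[-1.4,0,0.54,0,0,0,0],[-2.4,0,0.92,0,0,0,0],[-2.6,0,1.0,0,0,0,0],[-2.6,0,1.0,0,0,0,0]]]}}

```text
time_s: 4.9
eef_pos: [0.4639, 0.1711, 0.0861]
eef_rot: [0.171, 0.955, 0.195, -0.145]
wrist_force: [0.4, -0.2, -0.2]
opening: -0.002
```

>>> {"method": "apply_moves", "body": {"moves": [[[0.04,0.1,0.11,0,0,0,0],[0.08,0.19,0.22,0,0,0,0],[0.12,0.29,0.32,0,0,0,0],[0.14,0.32,0.36,0,0,0,0],[0.14,0.32,0.36,0,0,0,0]]]}}

```text
time_s: 5.4
eef_pos: [0.4665, 0.1675, 0.0829]
eef_rot: [0.171, 0.955, 0.195, -0.145]
wrist_force: [-0.1, -0.5, 1.0]
opening: -0.001
```

>>> {"method": "apply_moves", "body": {"moves": [[[0.04,0.1,0.11,0,0,0,0],[0.08,0.19,0.22,0,0,0,0],[0.08,0.19,0.22,0,0,0,0]]]}}

```text
time_s: 5.7
eef_pos: [0.4675, 0.1652, 0.0812]
eef_rot: [0.171, 0.955, 0.195, -0.145]
wrist_force: [-0.9, 0.5, 0.3]
opening: 0.0
```

>>> {"method": "apply_moves", "body": {"moves": [[[0.04,0.1,0.11,0,0,0,0],[0.06,0.13,0.14,0,0,0,0],[0.06,0.13,0.14,0,0,0,0]]]}}

```text
time_s: 6.0
eef_pos: [0.4683, 0.1639, 0.0802]
eef_rot: [0.171, 0.955, 0.195, -0.145]
wrist_force: [-0.6, 0.6, 1.0]
opening: 0.001
```

>>> {"method": "apply_moves", "body": {"moves": [[[0.04,0.1,0.11,0,0,0,0],[0.06,0.13,0.14,0,0,0,0],[0.06,0.13,0.14,0,0,0,0]]]}}

```text
time_s: 6.3
eef_pos: [0.4691, 0.1624, 0.0791]
eef_rot: [0.171, 0.955, 0.195, -0.145]
wrist_force: [0.5, -0.4, -0.3]
opening: 0.001
```

>>> {"method": "apply_moves", "body": {"moves": [[[0.47,0,-0.18,0,0,0,0],[0.93,0,-0.36,0,0,0,0],[1.4,0,-0.54,0,0,0,0],[1.87,0,-0.72,0,0,0,0],[2.33,0,-0.9,0,0,0,0]]]}}

```text
time_s: 6.8
eef_pos: [0.492, 0.1737, 0.0792]
eef_rot: [0.171, 0.955, 0.195, -0.145]
wrist_force: [0.3, -0.4, 0.3]
opening: -0.001
```

```bash
python3 - <<'E'
from look import *
im=camera('wrist')[:,:,::-1]
cv2.imwrite('pics/w5.png',cv2.resize(im[150:360,130:410],(800,600),interpolation=cv2.INTER_CUBIC))
E
```

```text
(no output)
```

View pics/w5.png

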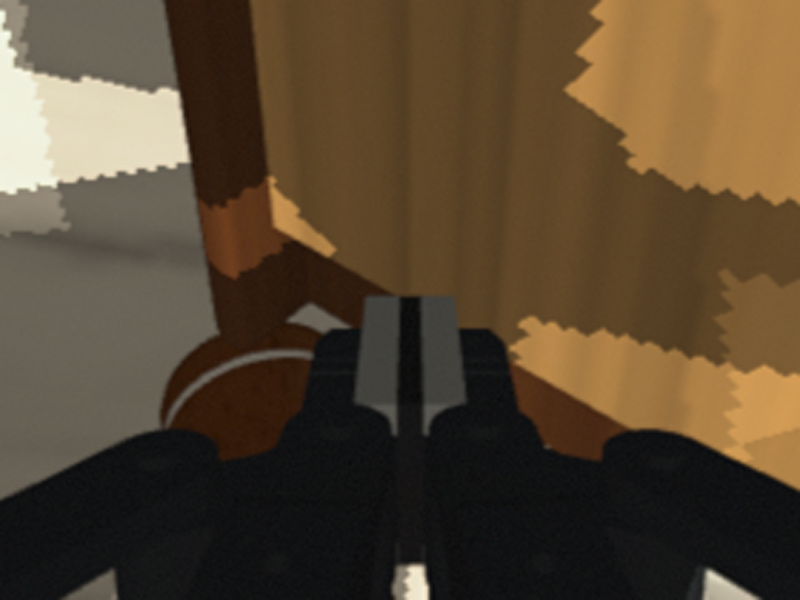

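```bash
python3 - <<'E'
from look import *
c=get_calibration('wrist');o=get_obs();q=o['eef_rot'];R=Ro.from_quat([q[1],q[2],q[3],q[0]]).as_matrix();p=np.array(o['eef_pos'])
f=lambda u,v:(130+u*.35,150+v*.35)
for uv in((278,235),(395,295),(510,365),(300,300),(410,297)): print(uv,onslope(c,f(*uv)),onslope(c,f(*uv),0))
C=-c['R'].T@c['t'];print('cam in tool',R.T@(C-p), 'cam axis in tool',R.T@c['R'][2])
for a in [(-11,9,19),(0,9,19),(11,9,19),(11,9,0),(-5,9,19),(11,9,-13)]:
    X=p+R@np.array(a)/1000; l=w([0,0,-ST[2]],X-np.array([ST[0],ST[1],0]))[0]; d=l-slope(0,0,0)
    u=proj(c,X)[0];print(a,((u-[130,150])/.35).round(),'s',round(d@[np.cos(th),0,np.sin(th)],4),'n',round(d@[-np.sin(th),0,np.cos(th)],4),'y',l[1].round(4))
E
```

```text
(278, 235) ('s', np.float64(-0.0025), 'y', np.float64(-0.0709)) ('s', np.float64(-0.0117), 'y', np.float64(-0.0809))
(395, 295) ('s', np.float64(0.0287), 'y', np.float64(-0.0691)) ('s', np.float64(0.0219), 'y', np.float64(-0.0789))
(510, 365) ('s', np.float64(0.0549), 'y', np.float64(-0.0701)) ('s', np.float64(0.0501), 'y', np.float64(-0.08))
(300, 300) ('s', np.float64(0.0024), 'y', np.float64(-0.0861)) ('s', np.float64(-0.0064), 'y', np.float64(-0.0972))
(410, 297) ('s', np.float64(0.0323), 'y', np.float64(-0.0674)) ('s', np.float64(0.0258), 'y', np.float64(-0.0771))
cam in tool [ 0.06739902 -0.00066523 -0.15395704] cam axis in tool [-2.67300067e-01 -7.14822764e-04  9.63613077e-01]
(-11, 9, 19) [461. 333.] s 0.0402 n 0.0025 y -0.076
(0, 9, 19) [461. 279.] s 0.0377 n -0.0005 y -0.0657
(11, 9, 19) [462. 222.] s 0.0352 n -0.0035 y -0.0554
(11, 9, 0) [468. 258.] s 0.0464 n 0.0102 y -0.0487
(-5, 9, 19) [461. 304.] s 0.0388 n 0.0009 y -0.0704
(11, 9, -13) [473. 288.] s 0.0541 n 0.0196 y -0.044
```

>>> {"method": "apply_moves", "body": {"moves": [[[0.3,0,-0.12,0,0,0,0],[0.6,0,-0.24,0,0,0,0],[0.93,0,-0.36,0,0,0,0],[1.2,0,-0.47,0,0,0,0],[1.4,0,-0.54,0,0,0,0]]]}}

```text
time_s: 7.35
eef_pos: [0.5053, 0.1801, 0.0793]
eef_rot: [0.171, 0.955, 0.195, -0.145]
wrist_force: [-0.1, -0.4, 0.9]
opening: -0.002
```

```bash
cat >> look.py <<'E'
def edges():  # saturation step rows around predicted lower holes is avoided: report hole blobs on the wrist picture
    c=get_calibration('wrist'); im=camera('wrist')[:,:,::-1]
    cv2.imwrite('pics/_last.png',im); return c,im
def fitboard(c,im,offs=np.arange(-.02,.12,.001)):
    # -y edge of board: dark panel below it, pale board above: best offset by brightness step along s
    hsv=cv2.GaussianBlur(im,(3,3),0).astype(float).sum(2); 
    def samp(s,y,n):
        u=proj(c,w(ST,slope(s,n,y))); u=np.round(u).astype(int)[0]
        return hsv[u[1],u[0]] if 0<=u[0]<560 and 0<=u[1]<420 else np.nan
    for s in (.01,.02,.1,.115,.125):
        v=np.array([samp(s,y,.008) for y in np.arange(-.11,.09,.001)]); r=v[3:]/v[:-3]
        if np.isfinite(r).any():
            k=np.nanargmax(r); print('s',s,'edge y',round(-.11+.001*(k+1.5),4),'ratio',round(r[k],2))
E
python3 - <<'E'
from look import *
fitboard(*edges())
E
```

```text
s 0.01 edge y -0.0705 ratio 2.07
s 0.02 edge y -0.0925 ratio 3.88
s 0.1 edge y -0.0875 ratio 8.89
s 0.115 edge y -0.0475 ratio 8.41
s 0.125 edge y -0.0465 ratio 8.96
```

```bash
cat >> look.py <<'E'
def rect(c,im,k=4000):  # rectified: rows = y (down = -y) from .11 to -.11, cols = s from -.02 to .14
    ss,yy=np.meshgrid(np.arange(-.02,.15,1/k),np.arange(.13,-.11,-1/k))
    P=np.stack([-.045+ss*np.cos(th)-.008*np.sin(th),yy,.034+ss*np.sin(th)+.008*np.cos(th)],-1).reshape(-1,3)
    u=proj(c,w(ST,P)).reshape(ss.shape+(2,)).astype(np.float32)
    return cv2.remap(im,u[...,0],u[...,1],cv2.INTER_LINEAR)
E
python3 - <<'E'
from look import *
c=get_calibration('wrist'); r=rect(c,cv2.imread('pics/_last.png'))
g=r.sum(2); row=lambda s:g[::8,int((s+.02)*4000)]
y=np.arange(.13,-.11,-.002)
for s in(.108,.09): print(s,[(round(float(a)*1000),int(b)) for a,b in zip(y,row(s)) if b>0])
cv2.imwrite('pics/r1.png',cv2.resize(r,None,fx=.65,fy=.65)); print(r.shape)
E
```

```text
0.108 [(64, 457), (62, 456), (60, 460), (58, 460), (56, 459), (54, 464), (52, 86), (50, 115), (48, 87), (46, 114), (44, 92), (42, 86), (40, 88), (38, 191), (36, 351), (34, 462), (32, 461), (30, 459), (28, 462), (26, 462), (24, 461), (22, 465), (20, 461), (18, 459), (16, 461), (14, 383), (12, 377), (10, 377), (8, 379), (6, 380), (4, 379), (2, 440), (0, 380), (-2, 435), (-4, 359), (-6, 400), (-8, 416), (-10, 420), (-12, 261), (-14, 124), (-16, 83), (-18, 81), (-20, 79), (-22, 189), (-24, 194), (-26, 185), (-28, 324), (-30, 415), (-32, 421), (-34, 422), (-36, 423), (-38, 423), (-40, 423), (-42, 424), (-44, 429), (-46, 428), (-48, 112), (-50, 54), (-52, 50), (-54, 53), (-56, 51), (-58, 52), (-60, 53), (-62, 50), (-64, 54), (-66, 56), (-68, 61), (-70, 60), (-72, 61), (-74, 55), (-76, 56), (-78, 147), (-80, 174), (-82, 173), (-84, 320), (-86, 378), (-88, 52), (-90, 47), (-92, 52), (-94, 52), (-96, 50), (-98, 50), (-100, 50), (-102, 45), (-104, 48), (-106, 47), (-108, 51)]
0.09 [(64, 361), (62, 361), (60, 364), (58, 366), (56, 368), (54, 368), (52, 390), (50, 367), (48, 369), (46, 399), (44
[... 177 characters left out ...]
 372), (10, 376), (8, 372), (6, 372), (4, 373), (2, 375), (0, 377), (-2, 287), (-4, 199), (-6, 201), (-8, 201), (-10, 200), (-12, 202), (-14, 196), (-16, 236), (-18, 259), (-20, 260), (-22, 262), (-24, 260), (-26, 260), (-28, 259), (-30, 248), (-32, 333), (-34, 379), (-36, 431), (-38, 371), (-40, 371), (-42, 374), (-44, 372), (-46, 375), (-48, 370), (-50, 58), (-52, 46), (-54, 49), (-56, 53), (-58, 53), (-60, 51), (-62, 53), (-64, 52), (-66, 54), (-68, 58), (-70, 57), (-72, 54), (-74, 53), (-76, 60), (-78, 64), (-80, 64), (-82, 65), (-84, 67), (-86, 67), (-88, 68), (-90, 65), (-92, 67), (-94, 61), (-96, 72), (-98, 64), (-100, 65), (-102, 58), (-104, 51), (-106, 50), (-108, 48)]
(960, 680, 3)
```

>>> {"method": "apply_moves", "body": {"moves": [[[-1,0,0.38,0,0,0,0],[-2,0,0.77,0,0,0,0],[-3,0,1.16,0,0,0,0],[-2.9,0.3,1.5,0,0,0,0],[-2.78,0.64,1.88,0,0,0,0],[-2.72,0.76,2.02,0,0,0,0],[-2.72,0.76,2.02,0,0,0,0]]]}}

```text
time_s: 8.1
eef_pos: [0.4803, 0.1568, 0.0724]
eef_rot: [0.171, 0.955, 0.195, -0.145]
wrist_force: [-0.2, 0.3, 0.4]
opening: -0.003
```

>>> {"method": "apply_moves", "body": {"moves": [[[0.04,0.1,0.11,0,0,0,0],[0.06,0.13,0.14,0,0,0,0],[0.06,0.13,0.14,0,0,0,0]]]}}

```text
time_s: 8.4
eef_pos: [0.4806, 0.1562, 0.072]
eef_rot: [0.171, 0.955, 0.195, -0.145]
wrist_force: [-3.0, 3.3, 6.3]
opening: 0.001
```

```bash
python3 - <<'E'
from look import *
im=camera('wrist')[:,:,::-1]
cv2.imwrite('pics/w6.png',cv2.resize(im[150:360,130:410],(800,600),interpolation=cv2.INTER_CUBIC))
print(get_obs()['wrist_force'])
E
```

```text
[-2.84821646  3.62876777  6.01693289]
```

View pics/w6.png

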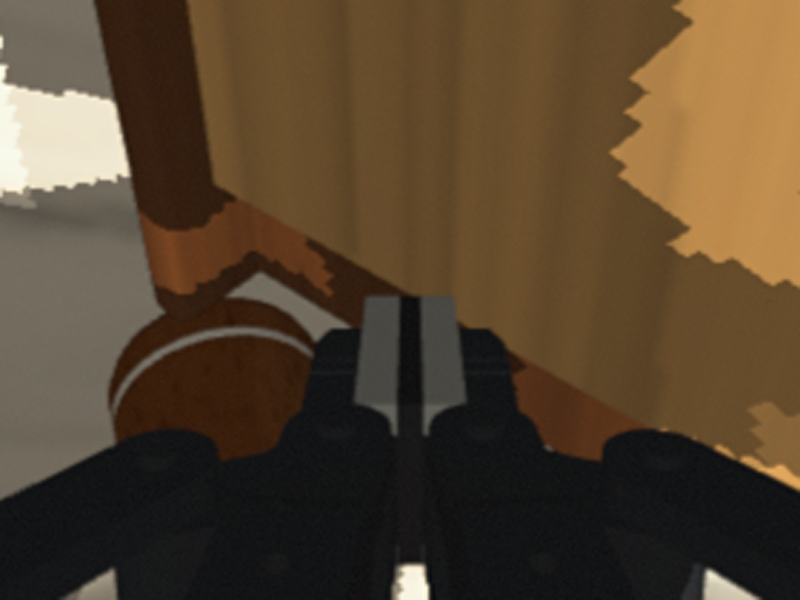

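```bash
python3 - <<'E'
from look import *
c=get_calibration('wrist');o=get_obs();q=o['eef_rot'];R=Ro.from_quat([q[1],q[2],q[3],q[0]]).as_matrix();p=np.array(o['eef_pos'])
f=lambda u,v:(130+u*.35,150+v*.35)
for uv in((310,245),(480,333)): print(uv,onslope(c,f(*uv)))
for a in [(-11,14,19),(-11,9,19),(11,9,19),(11,9,0),(11,14,-13),(11,9,-13),(-11,14,-13)]:
    X=p+R@np.array(a)/1000; l=w([0,0,-ST[2]],X-np.array([ST[0],ST[1],0]))[0]; d=l-slope(0,0,0)
    u=proj(c,X)[0];print(a,((u-[130,150])/.35).round(),'s',round(d@[np.cos(th),0,np.sin(th)],4),'n',round(d@[-np.sin(th),0,np.cos(th)],4),'y',l[1].round(4))
o=get_obs();print(o['wrist_force'],o['torque'])
E
```

```text
(310, 245) ('s', np.float64(0.0205), 'y', np.float64(-0.0715))
(480, 333) ('s', np.float64(0.0569), 'y', np.float64(-0.0696))
(-11, 14, 19) [487. 333.] s 0.0442 n -0.0136 y -0.0945
(-11, 9, 19) [461. 333.] s 0.0404 n -0.0104 y -0.0946
(11, 9, 19) [462. 222.] s 0.0353 n -0.0164 y -0.074
(11, 9, 0) [468. 258.] s 0.0466 n -0.0027 y -0.0672
(11, 14, -13) [506. 288.] s 0.0581 n 0.0035 y -0.0626
(11, 9, -13) [473. 288.] s 0.0543 n 0.0067 y -0.0626
(-11, 14, -13) [502. 418.] s 0.0631 n 0.0096 y -0.0831
[-2.84821646  3.62876777  6.01693289] [ 0.37203912  0.5419457  -0.35709215]
```

>>> {"method": "apply_moves", "body": {"moves": [[[-0.3,0,0.12,0,0,0,0],[-0.6,0,0.24,0,0,0,0],[-0.93,0,0.36,0,0,0,0],[-1.1,0,0.42,0,0,0,0],[-1.1,0,0.42,0,0,0,0]]]}}

```text
time_s: 8.95
eef_pos: [0.4697, 0.1499, 0.0711]
eef_rot: [0.172, 0.955, 0.195, -0.146]
wrist_force: [-0.5, -0.4, 0.4]
opening: 0.0
```

```bash
python3 - <<'E'
from look import *
c,im=edges(); r=rect(c,im); g=r.sum(2); y=np.arange(.13,-.11,-.002)
print([(round(float(a)*1000),int(b)) for a,b in zip(y,g[::8,int(.128*4000)]) if b>0 and a<.06 and a>-.035])
E
```

```text
[(20, 511), (18, 513), (16, 510), (14, 496), (12, 497), (10, 498), (8, 499), (6, 497), (4, 497), (2, 499), (0, 501), (-2, 494), (-4, 477), (-6, 478), (-8, 477), (-10, 478), (-12, 174), (-14, 131), (-16, 128), (-18, 119), (-20, 96), (-22, 100), (-24, 225), (-26, 221), (-28, 380), (-30, 478), (-32, 419), (-34, 422)]
```

>>> {"method": "apply_moves", "body": {"moves": [[[-0.19,0,0.07,0,0,0,0],[-0.15,0.1,0.18,0,0,0,0],[-0.11,0.19,0.28,0,0,0,0],[-0.07,0.27,0.38,0,0,0,0],[-0.07,0.27,0.38,0,0,0,0]]]}}

```text
time_s: 9.5
eef_pos: [0.4699, 0.1461, 0.0688]
eef_rot: [0.171, 0.955, 0.195, -0.145]
wrist_force: [0.6, 0.0, -0.8]
opening: 0.005
```

>>> {"method": "apply_moves", "body": {"moves": [[[0.37,0,-0.14,0,0,0,0],[0.74,0,-0.29,0,0,0,0],[1.11,0,-0.43,0,0,0,0],[1.49,0,-0.57,0,0,0,0],[1.86,0,-0.72,0,0,0,0],[2.23,0,-0.86,0,0,0,0],[2.23,0,-0.86,0,0,0,0]]]}}

```text
time_s: 10.2
eef_pos: [0.492, 0.157, 0.069]
eef_rot: [0.171, 0.955, 0.195, -0.145]
wrist_force: [0.2, -0.1, 0.2]
opening: -0.0
```

```bash
cat >> look.py <<'E'
def holes():
    c,im=edges(); r=rect(c,im); g=cv2.GaussianBlur(r,(5,5),0).sum(2).astype(float); y=np.arange(.13,-.11,-.002)
    for s in(.104,.108,.112): 
        v=g[::8,int((s+.02)*4000)][:len(y)]; print(s,'dark y mm:',[int(round(a*1000)) for a,b in zip(y,v) if 0<b<240])
    print(get_obs()['wrist_force'].round(1))
E
python3 -c "
from look import *
holes()"
```

```text
0.104 dark y mm: [4, 2, 0, -2, -4, -26, -28, -30, -32, -34, -36, -38, -40, -42, -44, -50, -52, -54, -56, -58, -60, -62, -64, -66, -68, -70, -72, -74, -76, -78, -80, -82, -84, -86, -88, -90, -92, -94, -96, -98, -100, -102, -104, -106, -108]
0.108 dark y mm: [4, 2, 0, -2, -4, -6, -8, -24, -26, -28, -30, -32, -34, -36, -38, -40, -42, -50, -52, -54, -56, -58, -60, -62, -64, -66, -68, -70, -72, -74, -76, -78, -80, -82, -84, -86, -88, -90, -92, -94, -96, -98, -100, -102, -104, -106, -108]
0.112 dark y mm: [44, 2, 0, -2, -4, -6, -8, -24, -26, -28, -30, -32, -34, -36, -38, -40, -50, -52, -54, -56, -58, -60, -62, -64, -66, -68, -70, -72, -74, -76, -78, -80, -82, -84, -86, -88, -90, -92, -94, -96, -98, -100, -102, -104, -106, -108]
[-0.6  0.2 -0.7]
```

>>> {"method": "apply_moves", "body": {"moves": [[[0.47,0,-0.18,0,0,0,0],[0.93,0,-0.36,0,0,0,0],[1.4,0,-0.54,0,0,0,0],[1.87,0,-0.72,0,0,0,0],[2.33,0,-0.9,0,0,0,0],[2.33,0,-0.9,0,0,0,0]]]}}

```text
time_s: 10.85
eef_pos: [0.5146, 0.168, 0.0691]
eef_rot: [0.171, 0.955, 0.195, -0.145]
wrist_force: [-1.3, 0.0, -0.1]
opening: 0.002
```

>>> {"method": "apply_moves", "body": {"moves": [[[0.47,0,-0.18,0,0,0,0],[0.93,0,-0.36,0,0,0,0],[1.4,0,-0.54,0,0,0,0],[1.87,0,-0.72,0,0,0,0],[2.24,0,-0.86,0,0,0,0],[2.24,0,-0.86,0,0,0,0]]]}}

```text
time_s: 11.45
eef_pos: [0.536, 0.1785, 0.0691]
eef_rot: [0.171, 0.955, 0.195, -0.145]
wrist_force: [-0.2, -1.0, -0.2]
opening: -0.0
```

```bash
python3 -c "
from look import *
holes()"
```

```text
0.104 dark y mm: [94, 54, 52, 50, 48, 46, 24, 22, 20, 18, 16, 14, 12, 10, 8, 6, 4, 0, -2, -4, -6, -8, -10, -12, -14, -16, -18, -20, -22, -24, -26, -28, -30, -32, -34, -36, -38, -40, -42, -44, -46, -48, -50, -52, -54, -56, -58, -60, -62, -64, -66, -68, -70, -72, -74, -76, -78]
0.108 dark y mm: [94, 54, 52, 50, 48, 46, 44, 42, 40, 24, 22, 20, 18, 16, 14, 12, 10, 8, 6, 0, -2, -4, -6, -8, -10, -12, -14, -16, -18, -20, -22, -24, -26, -28, -30, -32, -34, -36, -38, -40, -42, -44, -46, -48, -50, -52, -54, -56, -58, -60, -62, -64, -66, -68, -70, -72]
0.112 dark y mm: [92, 52, 50, 48, 46, 44, 42, 24, 22, 20, 18, 16, 14, 12, 10, 8, 0, -2, -4, -6, -8, -10, -12, -14, -16, -18, -20, -22, -24, -26, -28, -30, -32, -34, -36, -38, -40, -42, -44, -46, -48, -50, -52, -54, -56, -58, -60, -62, -64, -66]
[ 0.5 -0.2 -0. ]
```

```bash
cat >> look.py <<'E'
def grasp(s,n,y): return w(ST,slope(s,n,y))[0], frame(dirw(ST,[np.cos(th),0,np.sin(th)]),dirw(ST,[0,1,0]))
E
python3 - <<'E'
from look import *
to(*grasp(.085,.004,.147)); to(*grasp(.23,.004,.147))
E
```

```text
t 11.5 pos [0.6941 0.2305 0.1059] shift cm [14.38  3.18 -8.64] rot [ 0.876  0.341 -0.159] |F| [ 0.5 -0.2 -0. ]
t 11.5 pos [0.7304 0.1556 0.2247] shift cm [ 11.08  14.4  -17.21] rot [ 0.876  0.341 -0.159] |F| [ 0.5 -0.2 -0. ]
```

>>> {"method": "apply_moves", "body": {"moves": [[[-0.4,0,0.1,0,0,0,0],[-0.4,-0.5,-1,0,0,0,0],[-0.4,-1,-4,0,0,0,0],[-0.4,-1,-8,0,0,0,0],[-0.4,-1,-12,0,0,0,0.3],[-0.4,-1,-16,0,0,0,1],[-0.4,-1,-16,0,0,0,1]]]}}

```text
time_s: 12.2
eef_pos: [0.5645, 0.2503, 0.2189]
eef_rot: [0.171, 0.956, 0.195, -0.139]
wrist_force: [0.6, 0.5, 1.2]
opening: 0.507
```

```bash
python3 - <<'E'
from look import *
print(get_obs()['q'].round(2));to(*grasp(.23,.004,.147)); holes()
E
```

```text
[ 0.38  0.55  1.18 -0.29  1.74  1.54]
t 12.2 pos [0.7304 0.1556 0.2247] shift cm [11.41 15.33 -0.23] rot [ 0.877  0.329 -0.155] |F| [0.6 0.5 1.2]
0.104 dark y mm: [104, 54, 52, 50, 48, 46, 44, -4, -6, -8, -10, -12, -14, -16, -18, -20, -22, -24, -26, -28, -30, -32, -34, -36, -38, -40, -42, -44, -46, -48, -50, -52, -54, -56, -58, -60, -62, -64, -66, -68, -70, -72, -74, -76, -78, -80, -82, -84, -86, -88, -90, -92, -94, -96, -98, -100, -102, -104, -106, -108]
0.108 dark y mm: [106, 104, 54, 52, 50, 48, 46, 44, 42, 40, -4, -6, -8, -10, -12, -14, -16, -18, -20, -22, -24, -26, -28, -30, -32, -34, -36, -38, -40, -42, -44, -46, -48, -50, -52, -54, -56, -58, -60, -62, -64, -66, -68, -70, -72, -74, -76, -78, -80, -82, -84, -86, -88, -90, -92, -94, -96, -98, -100, -102, -104, -106, -108]
0.112 dark y mm: [50, 48, 46, 44, 42, -4, -6, -8, -10, -12, -14, -16, -18, -20, -22, -24, -26, -28, -30, -32, -34, -36, -38, -40, -42, -44, -46, -48, -50, -52, -54, -56, -58, -60, -62, -64, -66, -68, -70, -72, -74, -76, -78, -80, -82, -84, -86, -88, -90, -92, -94, -96, -98, -100, -102, -104, -106, -108]
[-0.  -0.4 -0.7]
```

>>> {"method": "apply_moves", "body": {"moves": [[[3,4,-3,0.15,0.05,-0.03,1],[11.4,15.3,-0.5,0.877,0.33,-0.155,1],[11.4,15.3,-0.5,0.877,0.33,-0.155,1],[11.4,15.3,-0.5,0.877,0.33,-0.155,1],[11.4,15.3,-0.5,0.877,0.33,-0.155,1],[11.4,15.3,-0.5,0.877,0.33,-0.155,1],[11.4,15.3,-0.5,0.877,0.33,-0.155,1],[11.4,15.3,-0.5,0.877,0.33,-0.155,1]]]}}

```text
time_s: 13.05
eef_pos: [0.7265, 0.1505, 0.2151]
eef_rot: [-0.294, 0.93, 0.208, -0.074]
wrist_force: [-0.9, 0.8, -0.3]
opening: 1.001
```

>>> {"method": "apply_moves", "body": {"moves": [[[0,0,0,0,0,0,1],[0,0,0,0,0,0,1]]]}}

```text
time_s: 13.25
eef_pos: [0.7272, 0.1548, 0.219]
eef_rot: [-0.292, 0.93, 0.212, -0.072]
wrist_force: [0.5, 0.3, 0.0]
opening: 1.001
```

```bash
python3 - <<'E'
from look import *
print(get_obs()['q'].round(2));to(*grasp(.23,.004,.147))
c=get_calibration('wrist');im=camera('wrist')[:,:,::-1].copy()
for X,col in board(.079)+stand():
    u=proj(c,X)[0]; cv2.drawMarker(im,tuple(int(v) for v in np.clip(u,-50,700)),col,0,8,1)
s=cv2.resize(camera('scene')[170:310,170:357,::-1],(400,300),interpolation=cv2.INTER_CUBIC)
cv2.imwrite('pics/g1.png',np.hstack([cv2.resize(im,(400,300),interpolation=cv2.INTER_AREA),s]))
E
```

```text
[-0.16  0.76  0.92  0.5   1.82  1.  ]
t 13.25 pos [0.7304 0.1556 0.2247] shift cm [ 0.32 -0.28 -0.51] rot [ 0.     0.009 -0.007] |F| [0.5 0.3 0. ]
```

View pics/g1.png

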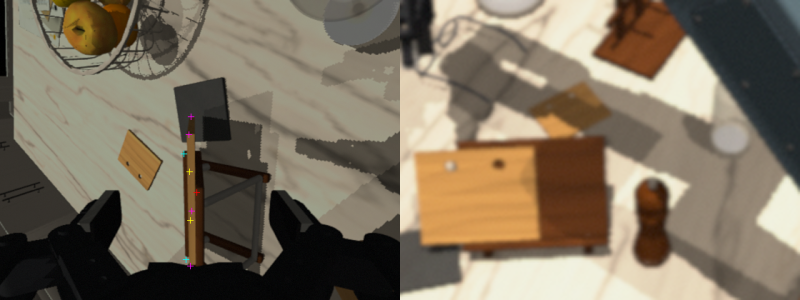

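>>> {"method": "apply_moves", "body": {"moves": [[[0.2,-0.2,2,0,0.009,-0.007,1],[0.3,-0.3,5,0,0.009,-0.007,1],[0.3,-0.3,8,0,0.009,-0.007,1],[0.3,-0.3,8,0,0.009,-0.007,1]]]}}

```text
time_s: 13.75
eef_pos: [0.7048, 0.2013, 0.1509]
eef_rot: [-0.294, 0.929, 0.213, -0.071]
wrist_force: [-0.7, 0.5, -0.6]
opening: 0.994
```

```bash
python3 - <<'E'
from look import *
to(*grasp(.085,.004,.147))
E
```

```text
t 13.75 pos [0.6941 0.2305 0.1059] shift cm [0.35 0.07 5.46] rot [-0.004  0.007 -0.002] |F| [-0.7  0.5 -0.6]
```

>>> {"method": "apply_moves", "body": {"moves": [[[0.2,0,2,0,0.007,0,1],[0.35,0.05,4,0,0.007,0,1],[0.35,0.05,5.4,0,0.007,0,1],[0.35,0.05,5.4,0,0.007,0,1]]]}}

```text
time_s: 14.15
eef_pos: [0.6971, 0.228, 0.1091]
eef_rot: [-0.295, 0.93, 0.212, -0.065]
wrist_force: [-0.2, 0.0, -0.7]
opening: 0.999
```

```bash
python3 - <<'E'
from look import *
to(*grasp(.085,.004,.147)); c,im=edges(); r=rect(c,im)
for n in(0,.008):
    print([proj(c,w(ST,slope(s,n,.159)))[0].round(0) for s in(.13,.09,0)])
g=cv2.cvtColor(im,cv2.COLOR_BGR2HSV)
# pale wood mask columns/rows
m=cv2.inRange(g,(8,90,60),(22,200,255)); u=proj(c,w(ST,slope(.13,.008,.14)))[0].astype(int); print(u)
for row in range(max(0,u[1]-30),min(419,u[1]+40),10): print(row,np.where(m[row,200:360])[0][[0,-1]]+200 if m[row,200:360].any() else None)
E
```

```text
t 14.15 pos [0.6941 0.2305 0.1059] shift cm [-0.16 -0.1   0.46] rot [-0.002 -0.005 -0.001] |F| [-0.2  0.  -0.7]
[array([282., 280.]), array([280., 242.]), array([278., 199.])]
[array([260., 280.]), array([263., 242.]), array([267., 199.])]
[260 327]
297 [251 274]
307 [251 275]
317 [251 275]
327 [251 275]
337 [252 275]
347 [252 275]
357 [252 276]
```

>>> {"method": "apply_moves", "body": {"moves": [[[-0.1,-0.35,0.5,0,-0.005,0,1],[-0.1,-0.35,0.5,0,-0.005,0,0.5],[-0.1,-0.35,0.5,0,-0.005,0,0.2],[-0.1,-0.35,0.5,0,-0.005,0,0],[-0.1,-0.35,0.5,0,-0.005,0,0],[-0.1,-0.35,0.5,0,-0.005,0,0],[-0.1,-0.35,0.5,0,-0.005,0,0],[-0.1,-0.35,0.5,0,-0.005,0,0]]]}}

```text
time_s: 15.0
eef_pos: [0.695, 0.2317, 0.1082]
eef_rot: [-0.294, 0.93, 0.212, -0.066]
wrist_force: [0.1, 0.3, 1.7]
opening: 0.085
```

```bash
python3 - <<'E'
from look import *
to(*grasp(.085,.004,.147)); c,im=edges(); print(get_obs()['opening'])
g=cv2.cvtColor(im,cv2.COLOR_BGR2HSV); m=cv2.inRange(g,(8,90,60),(22,200,255))
for row in range(180,400,15): print(row,np.where(m[row,200:360])[0][[0,-1]]+200 if m[row,200:360].any() else None)
E
```

```text
t 15.0 pos [0.6941 0.2305 0.1059] shift cm [-0.14  0.19  0.15] rot [-0.001 -0.003 -0.002] |F| [0.1 0.3 1.7]
0.08325486556002032
180 None
195 None
210 [268 279]
225 [267 280]
240 [267 281]
255 [265 280]
270 [200 211]
285 [200 282]
300 [200 282]
315 [265 282]
330 [265 282]
345 [264 283]
360 [259 284]
375 None
390 None
```

>>> {"method": "apply_moves", "body": {"moves": [[[0,-0.6,-0.8,0,0,0,0],[0,-1.4,-2,0,0,0,0],[0,-2.9,-4.1,0,0,0,0],[0,-5,-7.1,0,0,0,0],[0,-7,-10,0,0,0,0],[0,-7,-10,0,0,0,0],[0,-7,-10,0,0,0,0]]]}}

```text
time_s: 15.75
eef_pos: [0.6956, 0.2315, 0.2325]
eef_rot: [-0.293, 0.93, 0.213, -0.065]
wrist_force: [-0.9, 1.1, -1.9]
opening: 0.082
```

```bash
cat >> look.py <<'E'
def hang(xr,yr,zr,tilt=0):  # TCP in rack frame, tool down
    return w(RK,[xr,yr,zr])[0], frame(dirw(RK,[np.sin(tilt),0,np.cos(tilt)]),dirw(RK,[0,1,0]))
def wood(name='scene'):
    im=camera(name)[:,:,::-1]; cv2.imwrite(f'pics/_{name}.png',im); g=cv2.cvtColor(im,cv2.COLOR_BGR2HSV)
    m=cv2.inRange(g,(8,70,70),(24,210,255)); cs,h=cv2.findContours(m,cv2.RETR_CCOMP,cv2.CHAIN_APPROX_NONE)
    for i,k in enumerate(cs):
        if cv2.contourArea(k)>(250 if h[0][i][3]<0 else 3): print('outer' if h[0][i][3]<0 else ' hole',cv2.contourArea(k),cv2.boundingRect(k),np.round(k.mean((0,1)),1),cv2.approxPolyDP(k,2.5,True).reshape(-1,2).tolist() if h[0][i][3]<0 else '')
def tool():
    o=get_obs();q=o['eef_rot'];return np.array(o['eef_pos']),Ro.from_quat([q[1],q[2],q[3],q[0]]).as_matrix()
def bt(xb=.0215,yb=.0694): # board features in tool frame -> world
    p,R=tool(); B={'a':(.043,.032),'b':(.043,-.032),'++':(.065,.08),'+-':(.065,-.08),'-+':(-.065,.08),'--':(-.065,-.08)}
    return {k:p+R@np.array([y-yb,-.004,-(x-xb)]) for k,(x,y) in B.items()}
E
python3 - <<'E'
from look import *
print(get_obs()['q'].round(2),get_obs()['opening']); wood()
for k,X in bt().items(): print(k,X.round(3),proj('scene',X)[0].round(1))
to(*hang(-.07,.0694,.29)); 
E
```

```text
[-0.07  0.67  1.04  0.53  1.74  1.06] 0.08236738038222394
outer 1149.0 (191, 318, 48, 47) [214.7 341.3] [[214, 318], [191, 349], [217, 364], [238, 332]]
 hole 9.5 (217, 350, 5, 5) [219.2 351.8] 
 hole 7.0 (226, 337, 5, 4) [228.  338.5] 
outer 3976.5 (42, 284, 94, 85) [ 91.8 321.5] [[134, 292], [125, 288], [112, 292], [107, 301], [111, 312], [108, 324], [94, 314], [104, 304], [102, 290], [92, 284], [80, 287], [72, 297], [72, 304], [83, 316], [76, 322], [67, 313], [54, 314], [44, 323], [44, 339], [57, 346], [67, 344], [77, 334], [82, 343], [74, 353], [76, 367], [91, 366], [97, 360], [99, 346], [108, 338], [112, 328], [125, 331], [133, 325]]
 hole 17.5 (52, 318, 6, 6) [ 54.8 320.3] 
 hole 1003.5 (75, 315, 30, 54) [ 88.3 341. ] 
 hole 328.5 (110, 311, 25, 20) [121.8 320. ] 
 hole 643.5 (74, 285, 30, 30) [ 88.2 299.7] 
outer 315.5 (320, 269, 60, 151) [354.7 334.2] [[372, 269], [320, 419], [371, 272], [378, 281], [371, 304], [368, 304], [370, 308], [365, 323], [374, 329], [368, 341], [356, 339], [348, 367], [356, 341], [370, 342], [376, 328], [367, 323], [379, 282]]
 hole 14.0 (280, 283, 6
[... 4965 characters left out ...]
, [506, 209], [490, 184], [479, 179], [463, 179], [450, 187], [437, 214], [415, 178], [413, 168], [407, 164], [382, 121], [387, 110], [545, 145], [545, 164], [551, 165], [553, 415], [556, 419], [553, 160], [547, 162], [547, 144]]
outer 486.5 (202, 69, 54, 18) [228.3  78.9] [[202, 85], [228, 85], [255, 78], [217, 69]]
 hole 366.5 (204, 71, 47, 16) [226.5  79.1] 
a [0.665 0.207 0.25 ] [186.2 220.1]
b [0.607 0.179 0.25 ] [210.4 219.2]
++ [0.714 0.216 0.268] [167.2 212.7]
+- [0.569 0.147 0.268] [228.  210.5]
-+ [0.681 0.284 0.162] [171.7 259.3]
-- [0.537 0.214 0.162] [230.9 257.1]
t 15.8 pos [ 0.5065 -0.158   0.29  ] shift cm [-33.84  18.61 -20.39] rot [-0.556 -0.312 -0.985] |F| [-0.4 -0.1 -2.1]
```

```bash
python3 - <<'E'
from look import *
to(*hang(-.09,.067,.32)); p,R=tool(); print(R.T@[0,0,.08]*100)
E
```

```text
t 15.8 pos [ 0.4863 -0.1583  0.32  ] shift cm [-35.66  16.19 -22.36] rot [-0.556 -0.312 -0.985] |F| [-0.4 -0.1 -2.1]
[ 0.01241082 -4.59101841 -6.5515186 ]
```

>>> {"method": "apply_moves", "body": {"moves": [[[0,-1.5,-2.2,0,0,0,0],[0,-3.4,-4.9,0,0,0,0],[-1,-4.2,-6.8,-0.03,-0.02,-0.05,0],[-3.6,-2.2,-8.2,-0.08,-0.05,-0.15,0],[-7.1,-0.2,-9.7,-0.14,-0.08,-0.25,0],[-10.7,1.8,-11.3,-0.2,-0.11,-0.35,0],[-14.3,4,-12.9,-0.25,-0.14,-0.44,0],[-17.8,6,-14.5,-0.3,-0.17,-0.53,0]]]}}

```text
time_s: 16.6
eef_pos: [0.59, 0.0337, 0.3121]
eef_rot: [-0.142, 0.865, 0.48, -0.034]
wrist_force: [0.2, -0.4, -0.2]
opening: 0.083
```

```bash
python3 - <<'E'
from look import *
print(get_obs()['q'].round(2),get_obs()['opening']);to(*hang(-.09,.067,.32))
E
```

```text
[-0.24  0.31  1.29  0.16  1.78  0.34] 0.08253633281381638
t 16.6 pos [ 0.4863 -0.1583  0.32  ] shift cm [-21.64   0.86  -2.81] rot [-0.26  -0.14  -0.451] |F| [ 0.2 -0.4 -0.2]
```

>>> {"method": "apply_moves", "body": {"moves": [[[-3.6,0.2,-0.5,-0.04,-0.02,-0.08,0],[-7.2,0.3,-1,-0.09,-0.05,-0.16,0],[-10.8,0.4,-1.4,-0.14,-0.08,-0.24,0],[-14.4,0.6,-1.9,-0.18,-0.1,-0.32,0],[-18,0.7,-2.4,-0.23,-0.12,-0.4,0],[-20.5,0.8,-2.7,-0.26,-0.14,-0.45,0],[-21.6,0.9,-2.8,-0.26,-0.14,-0.45,0],[-21.6,0.9,-2.8,-0.26,-0.14,-0.45,0]]]}}

```text
time_s: 17.4
eef_pos: [0.4869, -0.1569, 0.3204]
eef_rot: [-0.001, 0.746, 0.666, 0.001]
wrist_force: [-0.0, 0.3, -1.0]
opening: 0.081
```

```bash
python3 - <<'E'
from look import *
print(get_obs()['q'].round(2),get_obs()['opening']);to(*hang(-.09,.067,.32))
for n in('wrist','scene'): cv2.imwrite(f'pics/h_{n}.png',camera(n)[:,:,::-1])
c=get_calibration('wrist')
# rack base dark polygon in wrist
im=cv2.imread('pics/h_wrist.png'); g=cv2.cvtColor(im,cv2.COLOR_BGR2HSV)
pt=[[sx*.06,sy*.085,.008] for sx in(-1,1) for sy in(-1,1)]+[[.025-.0479,sy*.032,.1992] for sy in(1,-1)]+[[.025,sy*.032,.189] for sy in(1,-1)]
for X in pt: print(X,'wrist',proj(c,w(RK,X))[0].round(0),'scene',proj('scene',w(RK,X))[0].round(1))
for k,X in bt(.0205,.067).items(): print(k,'scene',proj('scene',X)[0].round(1),'wrist',proj(c,X)[0].round(0))
E
```

```text
[-0.55 -0.03  1.63  0.    1.54 -0.43] 0.08091928850869637
t 17.4 pos [ 0.4863 -0.1583  0.32  ] shift cm [-0.15 -0.04  0.04] rot [ 0.    -0.003 -0.008] |F| [-0.   0.3 -1. ]
[-0.06, -0.085, 0.008] wrist [294. 275.] scene [310.1 177.6]
[-0.06, 0.085, 0.008] wrist [295. 158.] scene [288.4 207. ]
[0.06, -0.085, 0.008] wrist [376. 274.] scene [282.3 167.2]
[0.06, 0.085, 0.008] wrist [385. 157.] scene [259.3 195.1]
[-0.022899999999999997, 0.032, 0.1992] wrist [352. 246.] scene [286.3 153.3]
[-0.022899999999999997, -0.032, 0.1992] wrist [348. 313.] scene [295.5 142.4]
[0.025, 0.032, 0.189] wrist [405. 241.] scene [273.8 151.1]
[0.025, -0.032, 0.189] wrist [398. 307.] scene [283.2 140.5]
a scene [306.6 123.7] wrist [265. 357.]
b scene [316.3 112.7] wrist [266. 468.]
++ scene [299.1 126.3] wrist [263. 281.]
+- scene [323.7  98.6] wrist [266. 593.]
-+ scene [298.1 160.9] wrist [268. 197.]
-- scene [321.  132.8] wrist [269. 385.]
```

```bash
python3 - <<'E'
import cv2,numpy as np
g=cv2.imread('pics/h_wrist.png').astype(int).sum(2)
for c in(320,350,370): print('col',c,'rows 145-175',g[145:175,c].tolist())
print('row175 cols275-320',g[175,275:320].tolist())
for c in(365,378,390): print('col',c,'rows 228-262',g[228:262,c].tolist())
E
```

```text
col 320 rows 145-175 [459, 454, 455, 459, 460, 461, 459, 461, 465, 430, 217, 106, 126, 142, 147, 143, 146, 142, 150, 144, 148, 143, 145, 147, 141, 141, 143, 143, 141, 146]
col 350 rows 145-175 [466, 465, 463, 463, 466, 467, 469, 469, 472, 426, 184, 81, 120, 142, 152, 154, 156, 169, 167, 161, 166, 167, 165, 165, 169, 163, 144, 143, 139, 143]
col 370 rows 145-175 [525, 525, 524, 527, 525, 523, 522, 525, 528, 478, 200, 121, 143, 152, 160, 165, 166, 160, 164, 160, 163, 161, 150, 143, 136, 137, 138, 141, 131, 137]
row175 cols275-320 [539, 535, 533, 537, 531, 525, 524, 522, 524, 529, 530, 534, 534, 529, 528, 525, 525, 522, 525, 529, 472, 303, 111, 95, 114, 120, 119, 124, 133, 144, 144, 144, 139, 136, 143, 144, 145, 144, 143, 143, 142, 142, 142, 139, 137]
col 365 rows 228-262 [88, 113, 112, 115, 110, 116, 115, 104, 74, 159, 263, 312, 343, 355, 367, 331, 185, 172, 172, 72, 53, 49, 37, 45, 46, 34, 43, 50, 59, 75, 73, 82, 76, 73]
col 378 rows 228-262 [46, 47, 54, 44, 53, 55, 63, 89, 164, 262, 313, 341, 356, 365, 362, 342, 305, 195, 104, 92, 100, 121, 124, 142, 141, 75, 49, 43, 30, 36, 38, 31, 41, 32]
col 390 rows 228-262 [40, 48, 54, 49, 48, 56, 72, 157, 257, 311, 343, 359, 364, 360, 343, 308, 208, 124, 123, 128, 125, 121, 121, 124, 122, 126, 127, 127, 133, 140, 145, 152, 153, 141]
```

```bash
python3 - <<'E'
from look import *
im=cv2.imread('pics/h_wrist.png').astype(int)
for c in(267,273,278): print(c,im[186:304:2,c].sum(1).tolist())
print(im[290,240:300].sum(1).tolist())
s=cv2.imread('pics/h_scene.png'); cv2.imwrite('pics/hs.png',s)
g=cv2.cvtColor(s,cv2.COLOR_BGR2HSV)[85:175,285:340]; m=cv2.inRange(g,(8,70,60),(24,210,255))
for r in range(0,90,3): print(85+r,''.join('#' if v else '.' for v in m[r]))
E
```

```text
267 [303, 306, 307, 303, 304, 303, 265, 259, 251, 245, 217, 213, 185, 174, 150, 148, 128, 123, 122, 121, 123, 120, 108, 107, 116, 116, 116, 117, 108, 115, 118, 116, 115, 118, 120, 127, 125, 117, 108, 111, 109, 111, 110, 106, 105, 109, 108, 143, 144, 142, 137, 137, 140, 138, 143, 148, 145, 141, 143]
273 [298, 302, 305, 306, 305, 303, 184, 113, 114, 110, 115, 120, 108, 110, 114, 110, 121, 121, 115, 113, 119, 124, 120, 116, 118, 112, 115, 115, 111, 110, 120, 122, 116, 116, 119, 119, 122, 122, 114, 110, 114, 107, 107, 106, 105, 110, 108, 139, 141, 143, 145, 141, 145, 148, 144, 142, 142, 140, 142]
278 [317, 304, 305, 306, 307, 306, 211, 176, 129, 119, 117, 120, 113, 117, 110, 110, 113, 113, 114, 114, 113, 125, 120, 117, 121, 113, 122, 115, 112, 110, 107, 128, 124, 112, 114, 112, 117, 122, 119, 109, 105, 109, 109, 108, 106, 110, 112, 142, 145, 145, 141, 145, 140, 144, 147, 146, 146, 145, 145]
[29, 22, 28, 80, 116, 122, 121, 135, 136, 138, 136, 134, 133, 135, 138, 135, 133, 126, 82, 29, 19, 16, 21, 86, 138, 138, 142, 140, 137, 139, 143, 146, 145, 145, 145, 149, 143, 146, 140, 148, 138, 139,
[... 1180 characters left out ...]
################........................
142 ##........###################..........................
145 ...........################............................
148 ............##################.........................
151 ...........###########............########.............
154 ............#######..........................#########.
157 ####........####.......................................
160 #......................................................
163 .......................................................
166 .......................................................
169 ###....................................................
172 .##########............................................
```

```bash
sed -i 's/^def hang/RK[:2]=w(RK,[.0015,.0025,0])[0][:2]\ndef hang/' look.py; python3 - <<'E'
from look import *
to(*hang(-.06,.0667,.1767))
E
```

```text
t 17.5 pos [ 0.5179 -0.1594  0.1767] shift cm [-0.07  3.01 14.39] rot [ 0.001 -0.003 -0.006] |F| [ 0.5  0.6 -0.8]
```

>>> {"method": "apply_moves", "body": {"moves": [[[-0.1,1,3,0,0,-0.006,0],[-0.1,2,6.5,0,0,-0.006,0],[-0.1,3,10,0,0,-0.006,0],[-0.1,3,13,0,0,-0.006,0],[-0.1,3,14.3,0,0,-0.006,0],[-0.1,3,14.3,0,0,-0.006,0],[-0.1,3,14.3,0,0,-0.006,0]]]}}

```text
time_s: 18.2
eef_pos: [0.5187, -0.1604, 0.1795]
eef_rot: [0.001, 0.742, 0.67, 0.002]
wrist_force: [-0.3, -1.6, -0.3]
opening: 0.079
```

```bash
python3 - <<'E'
from look import *
print(get_obs()['q'].round(2),get_obs()['opening']);to(*hang(-.06,.0667,.1767)); 
c=get_calibration('wrist'); a=camera('wrist')[:,:,::-1].copy(); s=camera('scene')[:,:,::-1].copy(); B=bt(.0205,.0667)
pt=[w(RK,[.025-.0479,sy*.032,.1992])[0] for sy in(1,-1)]+[w(RK,[.025,sy*.032,.189])[0] for sy in(1,-1)]
for X in pt:
    cv2.drawMarker(a,tuple(int(v) for v in proj(c,X)[0].round()),(0,255,255),0,6,1)
x0,y0=235,110
big=lambda im:cv2.resize(im[y0:y0+100,x0:x0+133],(532,400),interpolation=cv2.INTER_CUBIC)
S=big(s)
for X,col in [(x,(0,255,255)) for x in pt]+[(B[k],(255,0,255) if k in'ab' else (0,255,0)) for k in B]:
    u=(proj('scene',X)[0]+.5-[x0,y0])*4; cv2.drawMarker(S,tuple(int(v) for v in u),col,0,8,1)
A=cv2.resize(a[130:350,200:460],(268,400))
A=cv2.resize(a[130:350,220:368+30],(268,400*1))
cv2.imwrite('pics/g2.png',np.hstack([S,A]))
E
```

```text
[-0.52  0.15  1.73  0.    1.26 -0.42] 0.07875078831968463
t 18.2 pos [ 0.5179 -0.1594  0.1767] shift cm [ 0.09 -0.09  0.28] rot [ 0.003 -0.001  0.002] |F| [-0.3 -1.6 -0.3]
```

View pics/g2.png

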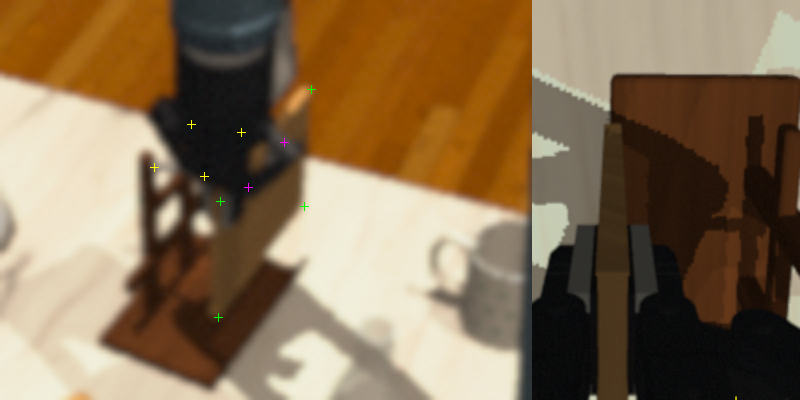

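>>> {"method": "apply_moves", "body": {"moves": [[[0.09,1,0.28,0.003,0,0,0],[0.09,2,0.28,0.003,0,0,0],[0.09,2.9,0.28,0.003,0,0,0],[0.09,2.9,0.28,0.003,0,0,0]]]}}

```text
time_s: 18.7
eef_pos: [0.5482, -0.163, 0.176]
eef_rot: [-0.0, 0.742, 0.67, 0.001]
wrist_force: [-0.2, -0.8, -1.1]
opening: 0.084
```

```bash
cat >> look.py <<'E'
def ins(x,dz=0): 
    z=.189+(.025-x)*np.tan(np.radians(12))-(.043-.0205)+dz; to(*hang(x,.0667,z)); print(get_obs()['wrist_force'].round(1))
E
python3 -c "
from look import *
ins(-.03);ins(-.01);ins(.02)"
```

```text
t 18.7 pos [ 0.5477 -0.1625  0.1782] shift cm [ 0.04 -0.05 -0.21] rot [ 0.001 -0.001  0.001] |F| [-0.2 -0.8 -1.1]
[-0.2 -0.8 -1.1]
t 18.7 pos [ 0.5676 -0.1646  0.1739] shift cm [0.04 1.95 0.21] rot [ 0.001 -0.001  0.001] |F| [-0.2 -0.8 -1.1]
[-0.2 -0.8 -1.1]
t 18.7 pos [ 0.5975 -0.1677  0.1676] shift cm [0.03 4.94 0.85] rot [ 0.001 -0.001  0.001] |F| [-0.2 -0.8 -1.1]
[-0.2 -0.8 -1.1]
```

>>> {"method": "apply_moves", "body": {"moves": [[[0.04,0.4,-0.1,0,0,0,0],[0.04,0.8,-0.05,0,0,0,0],[0.04,1.2,0.05,0,0,0,0],[0.04,1.6,0.14,0,0,0,0],[0.04,1.95,0.21,0,0,0,0],[0.04,1.95,0.21,0,0,0,0]]]}}

```text
time_s: 19.3
eef_pos: [0.5665, -0.1643, 0.1734]
eef_rot: [-0.001, 0.742, 0.67, 0.0]
wrist_force: [-0.7, -0.6, -1.4]
opening: 0.082
```

```bash
python3 -c "
from look import *
ins(-.01);ins(.02);print(get_obs()['torque'].round(2))"
```

```text
t 19.3 pos [ 0.5676 -0.1646  0.1739] shift cm [-0.02  0.12 -0.05] rot [-0.001 -0.001  0.001] |F| [-0.7 -0.6 -1.4]
[-0.7 -0.6 -1.4]
t 19.3 pos [ 0.5975 -0.1677  0.1676] shift cm [-0.02  3.12  0.58] rot [-0.001 -0.001  0.001] |F| [-0.7 -0.6 -1.4]
[-0.7 -0.6 -1.4]
[0.06 0.01 0.01]
```

>>> {"method": "apply_moves", "body": {"moves": [[[0,0.5,0.06,0,0,0,0],[0,1,0.17,0,0,0,0],[0,1.5,0.28,0,0,0,0],[0,2,0.38,0,0,0,0],[0,2.4,0.46,0,0,0,0],[0,2.4,0.46,0,0,0,0]]]}}

```text
time_s: 19.9
eef_pos: [0.5905, -0.1667, 0.1687]
eef_rot: [-0.001, 0.742, 0.67, 0.0]
wrist_force: [0.6, 0.2, -0.7]
opening: 0.086
```

>>> {"method": "apply_moves", "body": {"moves": [[[0,0.2,0.05,0,0,0,0],[0,0.4,0.09,0,0,0,0],[0,0.4,0.09,0,0,0,0]]]}}

```text
time_s: 20.2
eef_pos: [0.5942, -0.1671, 0.1681]
eef_rot: [-0.001, 0.743, 0.67, 0.0]
wrist_force: [-0.2, 0.1, -1.2]
opening: 0.084
```

```bash
python3 -c "
from look import *
ins(.02)"
```

```text
t 20.2 pos [ 0.5975 -0.1677  0.1676] shift cm [-0.03  0.34  0.05] rot [-0.001 -0.001  0.001] |F| [-0.2  0.1 -1.2]
[-0.2  0.1 -1.2]
```

Still free; press on gently until the posts are felt.

>>> {"method": "apply_moves", "body": {"moves": [[[0,0.2,0.04,0,0,0,0],[0,0.3,0.06,0,0,0,0],[0,0.3,0.06,0,0,0,0]]]}}

```text
time_s: 20.5
eef_pos: [0.5971, -0.1674, 0.1675]
eef_rot: [-0.001, 0.743, 0.67, 0.0]
wrist_force: [0.7, -0.1, -1.1]
opening: 0.085
```

>>> {"method": "apply_moves", "body": {"moves": [[[0,0.1,0.02,0,0,0,0],[0,0.2,0.04,0,0,0,0],[0,0.2,0.04,0,0,0,0]]]}}

```text
time_s: 20.8
eef_pos: [0.5985, -0.1675, 0.167]
eef_rot: [-0.001, 0.743, 0.67, -0.0]
wrist_force: [-3.8, -0.0, 0.2]
opening: 0.084
```

>>> {"method": "apply_moves", "body": {"moves": [[[0,0,0.1,0,0,0,0],[0,0,0.2,0,0,0,0],[0,0,0.25,0,0,0,0],[0,0,0.25,0,0,0,0]]]}}

```text
time_s: 21.2
eef_pos: [0.5986, -0.1676, 0.1657]
eef_rot: [-0.001, 0.742, 0.67, -0.0]
wrist_force: [-7.6, 2.0, 8.1]
opening: 0.08
```

>>> {"method": "apply_moves", "body": {"moves": [[[0,0,0.1,0,0,0,0],[0,0,0.15,0,0,0,0],[0,0,0.15,0,0,0,0]]]}}

```text
time_s: 21.5
eef_pos: [0.5987, -0.1677, 0.1654]
eef_rot: [-0.001, 0.742, 0.67, -0.0]
wrist_force: [-10.3, 3.7, 12.7]
opening: 0.082
```

>>> {"method": "apply_moves", "body": {"moves": [[[0,0,-0.2,0,0,0,0.15],[0,0,-0.2,0,0,0,0.25],[0,0,-0.2,0,0,0,0.4],[0,0,-0.2,0,0,0,0.5],[0,0,-0.2,0,0,0,0.5],[0,0,-0.2,0,0,0,0.5],[0,0,-0.2,0,0,0,0.5]]]}}

```text
time_s: 22.2
eef_pos: [0.599, -0.1676, 0.165]
eef_rot: [-0.001, 0.742, 0.67, 0.0]
wrist_force: [-0.6, 0.0, 0.4]
opening: 0.498
```

```bash
python3 - <<'E'
from look import *
c=get_calibration('wrist'); im=camera('wrist')[:,:,::-1]; cv2.imwrite('pics/rel.png',im); g=cv2.cvtColor(im,cv2.COLOR_BGR2HSV); m=cv2.inRange(g,(8,70,50),(24,210,255))
for r in range(190,410,20): 
    k=np.where(m[r,200:360])[0]+200; print(r,(k[0],k[-1],len(k)) if len(k) else None)
print(get_obs()['wrist_force'].round(1)); B=bt(.0205,.0667); print({k:proj(c,B[k])[0].round(0).tolist() for k in('++','-+','+-')})
E
```

```text
190 (np.int64(200), np.int64(315), 76)
210 (np.int64(200), np.int64(270), 50)
230 (np.int64(200), np.int64(275), 44)
250 (np.int64(200), np.int64(313), 65)
270 (np.int64(225), np.int64(282), 40)
290 (np.int64(227), np.int64(284), 34)
310 (np.int64(224), np.int64(284), 29)
330 (np.int64(217), np.int64(284), 68)
350 (np.int64(259), np.int64(283), 25)
370 (np.int64(262), np.int64(283), 22)
390 None
[-0.1 -0.   0. ]
{'++': [263.0, 280.0], '-+': [268.0, 197.0], '+-': [266.0, 592.0]}
```

>>> {"method": "apply_moves", "body": {"moves": [[[0,0,-0.5,0,0,0,0.5],[0,0,-1.5,0,0,0,0.5],[0,0,-3,0,0,0,0.5],[0,0,-5,0,0,0,0.5],[0,0,-8,0,0,0,0.5],[0,0,-12,0,0,0,0.5],[0,0,-15,0,0,0,0.5],[0,0,-18,0,0,0,0.5]]]}}

```text
time_s: 23.05
eef_pos: [0.5993, -0.1679, 0.3488]
eef_rot: [0.001, 0.742, 0.67, 0.001]
wrist_force: [0.3, 0.1, -0.8]
opening: 0.495
```

>>> {"method": "apply_moves", "body": {"moves": [[[0,-5,0,0,0,0,0.5],[0,-10,0,0,0,0,0.5],[0,-12,0,0,0,0,0.5],[0,-12,0,0,0,0,0.5],[0,-12,0,0,0,0,0.5]]]}}

```text
time_s: 23.55
eef_pos: [0.4803, -0.1558, 0.347]
eef_rot: [0.001, 0.743, 0.67, 0.001]
wrist_force: [0.4, 0.6, -1.0]
opening: 0.5
```

```bash
python3 - <<'E'
from look import *
print(get_obs()['wrist_force'].round(1))
# expected hung board: back face on posts, hole centre 4 mm under peg axis; compare with wood/steel masks in both views
E={k:w(RK,[.025-.008,y,.185+x-.043])[0] for k,(x,y) in {'a':(.043,.032),'b':(.043,-.032),'++':(.065,.08),'+-':(.065,-.08),'-+':(-.065,.08),'--':(-.065,-.08)}.items()}
for n in('wrist','scene'):
    c=get_calibration(n); im=camera(n)[:,:,::-1]; cv2.imwrite(f'pics/end_{n}.png',im)
    P={k:proj(c,X)[0].round(1) for k,X in E.items()}; print(n,{k:v.tolist() for k,v in P.items()})
    q=np.array([P[k] for k in('++','+-','--','-+')]); x0,y0=np.floor(q.min(0)).astype(int)-6; x1,y1=np.ceil(q.max(0)).astype(int)+6
    x0,y0=max(x0,0),max(y0,0); g=cv2.cvtColor(im[y0:y1,x0:x1],cv2.COLOR_BGR2HSV); m=cv2.inRange(g,(8,70,50),(24,210,255))
    s=max(1,m.shape[0]//30)
    for r in range(0,m.shape[0],s): print(y0+r,x0,''.join('#' if v else '.' for v in m[r,::max(1,m.shape[1]//90)]))
E
```

```text
[ 0.4  0.6 -1. ]
wrist {'a': [393.7, 227.5], 'b': [387.7, 288.2], '++': [407.5, 182.1], '+-': [390.6, 343.3], '-+': [367.5, 162.6], '--': [358.8, 282.2]}
156 352 #################################.............................
162 352 ################################..............................
168 352 ......##########################..............................
174 352 .........####..############################...................
180 352 .........####..######.################.###################....
186 352 .........####.#######################.###########.#....#######
192 352 ........#####.######################.##..#######.#....########
198 352 ........####################.#######.##.########.....#########
204 352 .......############.#######.##########.########......#########
210 352 .......###########.#########.#########..######..#...##########
216 352 ......##.............######.##########..######..#..###########
222 352 .....########.###..............#############..#....###########
228 352 .....####.#..................................#....############
234 352 ...............
[... 2397 characters left out ...]
####......
161 261 ......########################.......
163 261 ......######################.........
165 261 ......####################...........
167 261 ......###################............
169 261 ......#####################..........
171 261 ......############################...
173 261 .......##############################
175 261 .......#############..###############
177 261 .......#############.################
179 261 ......###############################
181 261 .....################################
183 261 ......#######..#####.################
185 261 ......######....#####################
187 261 ....#######......##################.#
189 261 ..#########....######################
```

```bash
python3 -c "
from bench import *
print(get_obs()['time_s']);print(hand_in())"
```

```text
23.65
the job is handed in; nothing more can be done
None
```

The bread board is hanging on both pegs of the rack, and I handed the job in at 23.65 s. No verdict was reported.

**What I did:** I pushed the board by its edge along the ledge past the coaster end, about 65 mm, until roughly 55 mm stuck out. I then pinched it there from above, lifted it, turned it upright and slid both holes onto the pegs. I pressed on until the posts pushed back with about 4 N, then lowered it until the pegs carried it (about 13 N upward). Then I opened the gripper and backed away.

**Last checks:**
- **Board position:** in the final scene picture its outline and both pegs coming out through the holes fall within a pixel or two of where a fully hung board should be. I had used up my picture views, so I checked this by colour mask, not by eye.
- **Robot clear:** the wrist force was back at noise level and the gripper stood about 12 cm out from the rack and 18 cm higher.

**What disagreed:**
- **Fingertips:** with the jaws shut, the tips acted about 30 mm farther back than described. My first two pushes therefore passed over the board without moving it, and I found the real depth by touch.
- **Stand and rack positions:** the wrist camera put the near end of the stand about 5 mm off, and the rack 2–3 mm off, from my first fit. I corrected the rack position before inserting.
- **Other objects:** I did not re-measure the mill, glass, carafe and mug at the end. The wrist force gave no sign that any of them was touched.

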